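# Unload the spectrometer's waste station

### The arm

A 6-joint arm with a two-finger parallel gripper is mounted at the origin on the work surface. World frame = base frame: x ahead of the robot, y to its left, z up, the work surface at z = 0. Lengths are in m, angles in rad, forces in N, time in s.
With the tool pointing down it reaches from about 0.35 to 0.975 m from the base axis. Payload 4.9 kg.
Tool frame: the origin (TCP) lies midway between the tips of the shut fingers; the grasp point (between the pads) lies 19 mm behind it; z points along the fingers, y is the line along which they close (so a half turn about z gives the same grasp; the last joint's range is limited). The gripper opens to 85 mm and grips with 20 to 120 N. Pads are 22 mm wide; open, the fingers measure 114 mm over their backs; the gripper's body (76 mm by 85 mm) begins 54 mm behind the grasp point. The pads swing forward as they close: fully open they stand 13 mm farther back than shut.
Start: joints at [1.077, 0.053, 1.613, -0, 1.476, -0.119], TCP at [0.229, 0.582, 0.2] pointing down, gripper open.
Joint ranges: [-3.01, 3.01], [-1.01, 2.22], [0.06, 2.58], [-1.02, 4.17], [0.09, 2.62], [-3.14, 3.14]. Speed limits (rad/s): [2.57, 2.57, 3.14, 3.14, 3.14, 3.14].

### API

Orientations are given as a rotation vector (axis times angle).
In Python, from plant import bot gives the robot as it stands. The module is installed in compiled form; this text tells all that it offers.
- The arm moves only by the tool move_arm, never from a script. Its argument "steps" is a list of rows, each a list of 7 numbers: the opening, from -1 (shut) to 1 (fully open), then the shift along the tool's x, y, z in units of 300 mm (1.0 is 300 mm), then the turn, a rotation vector about the tool's x, y, z in units of 1.5 rad (1.0 is 1.5 rad). A call has 1 to 20 rows; each row is the pose to reach, as a shift and turn from the pose commanded when the call began, along the tool's axes at that moment; what a row does not reach only later rows make up. A row lasts 1/12 s, in which the tool goes at most 41.7 mm and 7.16 degrees, less where a joint would pass 70% of its speed; a pose out of reach is approached as far as the arm can. A call with a number of a shift or a turn outside -1 to 1 is refused whole. A call with a gripper value outside its range is refused whole. The fingers move at their own pace and stop on an object; "force" is the grip in N (left out, the last holds). Time passes only in rows, so rows that repeat a pose let the fingers close. It gives the time, the measured TCP pose, the force, the opening and the grip force at its end, in the units of the state.
- bot.sense(): the state, without advancing time (a new reading comes with each control period).
- bot.get_image(name): name is "scene" or "top"; returns a dict with "pixels" (480x640x3 uint8, red, green, blue), "mtx" (3x3 intrinsics, pixels), "rvec" (rotation vector, rad) and "tvec" (3), from world to camera coordinates, as OpenCV has them. Camera axes: x right, y down, z forward; pixel columns grow to the right and rows downward; lengths in m; the calibration is good to about 2 mm. A picture is of the moment at which its call begins. There is no depth.
- bot.close_job(): hands the job in; it is judged then, once.
The state is a dict: "time": time; "q": joint angles; "qvel": joint speeds; "joint_torque": joint torques, N m; "position": TCP position; "ee_rot": TCP orientation; "wrist_force": force on the tool from outside, world axes, zero at the start; "wrist_torque": the same for the moment, N m; "grip_width": finger opening in m; "grip_force": force on a finger pad.
Only numpy, scipy, OpenCV 4.12 (cv2) and the standard library are available. Lean on these libraries where they do the work, as an engineer would, in place of code of your own. Each camera call takes 0.05 s, during which the arm holds its last target. There are 200 camera calls.

### The job

Take the waste canisters (two to four of them) off line: press the red key fully down to stop the pump, turn both shut-off knobs clockwise fully home, then press the blue key fully to vent, with all canisters still on the steel stand. Then lift each canister off the stand by its handle and set it down, without dropping it, upright and wholly on the green spill mat; when all stand there, press the green key fully to acknowledge. Leave the knobs shut and everything else on the bench where it is.

Things in the scene. Friction and masses are not known exactly. Their poses are not given: they have to be found in the camera images.
- stand: steel stand, a flat plate 260 x 260 mm without a rim, its top 30 mm above the bench; origin at the centre of its underside, on the bench, z up, x and y along its edges
- mat: flat green spill mat fixed to the bench, 290 x 290 mm, 6 mm thick; origin at the centre of its underside, z up, x and y along its edges. It and the stand lie left and right of the console, either way round
- console: cream valve console fixed to the bench, 304 (x) x 110 (y) mm, its deck 40 mm above the bench; origin at the centre of its underside. Three keys in the middle (42 mm apart along x, in any order of colours), at each end (115 mm from the middle) a brass boss 60 mm across and 20 mm tall with a shut-off knob on it
- cock_near (a joint): shut-off knob at the end nearer the robot: angle in rad, 0 fully open, 3.6 fully shut against its end stop; grows clockwise seen from above; stays where it is left
- cock_near_grip (a point): point on that knob's axis at the height to grip it (31 mm above the knob's underside, 97 mm above the bench); turns with the knob: its x axis runs along the knob's black bar grip (46 mm long, 14 mm thick, 32 mm tall, its top 7 mm above this point), z up
- cock_far (a joint): shut-off knob at the end farther from the robot: angle in rad, 0 fully open, 3.6 fully shut against its end stop; grows clockwise seen from above; stays where it is left
- cock_far_grip (a point): point on that knob's axis at the height to grip it (31 mm above the knob's underside, 97 mm above the bench); turns with the knob: its x axis runs along the knob's black bar grip (46 mm long, 14 mm thick, 32 mm tall, its top 7 mm above this point), z up
- key_red (a joint): red key (pump stop), spring push key 24 mm across: 0 released, 0.006 m fully down (5 N)
- key_red_top (a point): centre of the red key's top face, about 62 mm above the bench when released; press straight down
- key_blue (a joint): blue key (vent), spring push key 24 mm across: 0 released, 0.006 m fully down (5 N)
- key_blue_top (a point): centre of the blue key's top face, about 62 mm above the bench when released; press straight down
- key_green (a joint): green key (unloaded / acknowledge), spring push key 24 mm across: 0 released, 0.006 m fully down (5 N)
- key_green_top (a point): centre of the green key's top face, about 62 mm above the bench when released; press straight down
- can_orange: waste canister: pale round body 72 mm across on a heavy dark foot disc 80 mm across and 12 mm thick, orange lid (top 76 mm above the foot), 0.3-0.65 kg, dark stiff handle, 123 mm tall in all. Origin at the centre of its foot, z up. Handle bar along x, its middle on the axis 116 mm above the foot: 80 mm long, 14 wide, 14 tall, posts near its ends (56 mm between them, 33 mm free height below)
- can_yellow: waste canister: pale round body 72 mm across on a heavy dark foot disc 80 mm across and 12 mm thick, yellow lid (top 76 mm above the foot), 0.3-0.65 kg, dark stiff handle, 123 mm tall in all. Origin at the centre of its foot, z up. Handle bar along x, its middle on the axis 116 mm above the foot: 80 mm long, 14 wide, 14 tall, posts near its ends (56 mm between them, 33 mm free height below)
- can_white: waste canister: pale round body 72 mm across on a heavy dark foot disc 80 mm across and 12 mm thick, white lid (top 76 mm above the foot), 0.3-0.65 kg, dark stiff handle, 123 mm tall in all. Origin at the centre of its foot, z up. Handle bar along x, its middle on the axis 116 mm above the foot: 80 mm long, 14 wide, 14 tall, posts near its ends (56 mm between them, 33 mm free height below)
- can_blue: waste canister: pale round body 72 mm across on a heavy dark foot disc 80 mm across and 12 mm thick, blue lid (top 76 mm above the foot), 0.3-0.65 kg, dark stiff handle, 123 mm tall in all. Origin at the centre of its foot, z up. Handle bar along x, its middle on the axis 116 mm above the foot: 80 mm long, 14 wide, 14 tall, posts near its ends (56 mm between them, 33 mm free height below)
- amber_bottle: bystander, to be left alone: amber reagent bottle, 60 mm diameter, 120 mm tall; origin at the centre of its underside
- beaker: bystander, to be left alone: glass beaker, 68 mm diameter, 85 mm tall; origin at the centre of its underside
- screwdriver: bystander, to be left alone: red-handled screwdriver lying on the bench; origin at the centre of its underside
- notebook: bystander, to be left alone: brown notebook, 160 x 110 x 20 mm; origin at the centre of its underside
- tip_box: bystander, to be left alone: open blue plastic box, 120 x 85 x 50 mm; origin at the centre of its underside
- wash_bottle: bystander, to be left alone: white bottle with red cap, 64 mm diameter, 150 mm tall; origin at the centre of its underside
- glove_box: bystander, to be left alone: cardboard carton, 110 x 200 x 70 mm; origin at the centre of its underside

How it is judged:
By the outcome, as a careful person would: the job done as asked, in the order asked, and still so for the second after the job is handed in, with the robot touching nothing.
Of can_orange, can_yellow, can_white, can_blue only 2 to 4 are there at a start; the rules pass over those that are not, and their reading is None.
At some moment in a run one of can_orange, can_yellow, can_white, can_blue may be knocked a few centimetres aside while the robot is not near it.
It also fails if it takes over 210 s, if anything falls off the work surface, if the arm or the gripper's body presses on something with over 40 N, if the wrist force passes 120 N, or if a joint passes its speed limit or range.

## Working session

There is one attempt and no reset: what is moved stays moved. The work goes in short steps, Python scripts to look and compute and a tool call to move; the robot and the scene stay as the last step left them, time stands still between calls to the robot, and variables do not carry over. Pictures are saved under pics/ and viewed, at most 14 in all, crops included, and the job is handed in when it is done.

Besides the shell and the picture viewer there is one more tool, called after ">>>" as a command line: name --pt "numbers of a row" for each row, then --argument value for the rest. move_arm: Moves the arm, as the interface text tells. Shifts and turns lie within -1 to 1; 1 stands for 300 mm of shift or 1.5 rad of turn. Its arguments: {"type":"object","properties":{"steps":{"type":"array"},"force":{"type":"number"}},"required":["steps"]}

```bash
mkdir -p pics; python3 - <<'E'
from plant import bot
import cv2,numpy as np
s=bot.sense();print({k:np.round(v,3) for k,v in s.items()})
for n in("scene","top"):
    im=bot.get_image(n);cv2.imwrite(f"pics/{n}0.png",im["pixels"][:,:,::-1]);np.savez(f"pics/{n}0.npz",**im)
    R=cv2.Rodrigues(np.array(im["rvec"]))[0];print(n,im["mtx"],-R.T@np.array(im["tvec"]).ravel(),R)
E
```

```text
{'time': np.float64(0.0), 'q': array([ 1.077,  0.053,  1.614, -0.   ,  1.476, -0.119]), 'qvel': array([-0.002, -0.001, -0.001, -0.002, -0.001, -0.   ]), 'joint_torque': array([-1.0000e-03, -3.9368e+01, -3.7018e+01, -0.0000e+00,  7.0000e-03,
        0.0000e+00]), 'position': array([0.228, 0.581, 0.199]), 'ee_rot': array([-5.850e-01, -3.086e+00,  3.000e-03]), 'wrist_force': array([ 0.579, -0.035, -0.027]), 'wrist_torque': array([-0.018, -0.016,  0.035]), 'grip_force': np.float64(0.0), 'grip_width': np.float64(0.085)}
scene [[436.84642828   0.         314.5750573 ]
 [  0.         436.84642828 236.4721516 ]
 [  0.           0.           1.        ]] [1.26617415 0.46689853 0.99841966] [[-0.57290845  0.81961882 -0.00094984]
 [ 0.61281322  0.42758248 -0.66455487]
 [-0.54427554 -0.38131117 -0.74723887]]
top [[518.88195894   0.         326.43539092]
 [  0.         518.88195894 236.98025764]
 [  0.           0.           1.        ]] [ 0.33390772 -0.00669729  1.52895405] [[ 0.01521419 -0.99976602 -0.01537626]
 [-0.98202897 -0.01204755 -0.18834531]
 [ 0.18811599  0.01796546 -0.98198249]]
```

View pics/scene0.png

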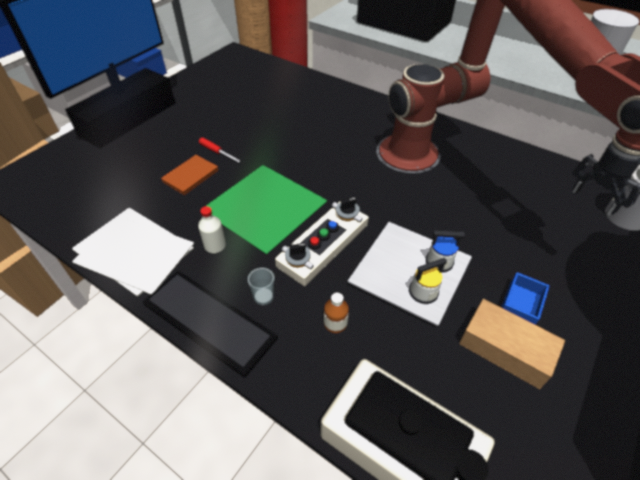

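View pics/top0.png

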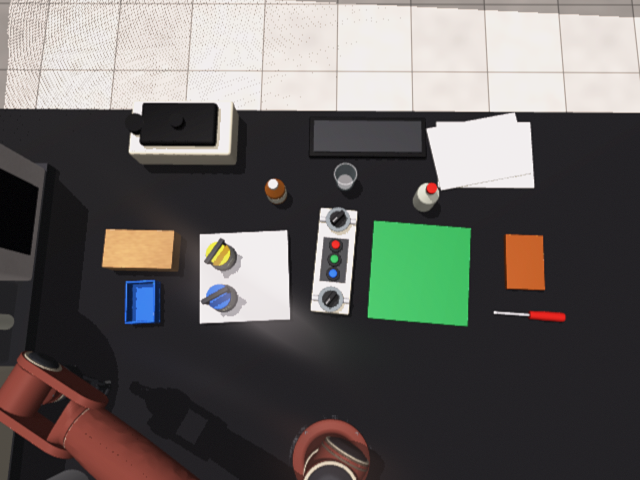

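The scene view shows two canisters, yellow at (428,280) and blue at (443,248), with the mat at (267,205) and the console running (297,255) to (347,208). In the top view yellow is at (219,255), blue at (218,297), the keys at (335,245), (334,259) and (333,273), and the knobs at (338,218) and (331,299). I'll enlarge both views and measure.

```bash
cat > h.py <<'E'
import cv2,numpy as np
from plant import bot
def shot(n,tag):
    im=bot.get_image(n);cv2.imwrite(f"pics/{n}{tag}.png",im["pixels"][:,:,::-1]);np.savez(f"pics/{n}{tag}.npz",**im);return im
def load(n,tag): return dict(np.load(f"pics/{n}{tag}.npz"))
def ray(im,uv):
    R=cv2.Rodrigues(np.array(im["rvec"]).ravel())[0];t=np.array(im["tvec"]).ravel()
    p=cv2.undistortPoints(np.array([[uv]],float),np.array(im["mtx"]),None).ravel()
    return -R.T@t,R.T@np.array([p[0],p[1],1.])
def plane(im,uv,z):
    c,d=ray(im,uv);return c+d*(z-c[2])/d[2]
def tri(a,ua,b,ub):
    c1,d1=ray(a,ua);c2,d2=ray(b,ub)
    k=np.linalg.lstsq(np.c_[d1,-d2],c2-c1,rcond=None)[0]
    p,q=c1+k[0]*d1,c2+k[1]*d2;return (p+q)/2,np.linalg.norm(p-q)
def blobs(im,hue,box,smin=120,vmin=60,amin=12):
    x0,y0,x1,y1=box;h=cv2.cvtColor(im["pixels"][y0:y1,x0:x1],cv2.COLOR_RGB2HSV)
    m=np.zeros(h.shape[:2],np.uint8)
    for lo,hi in hue: m|=cv2.inRange(h,(lo,smin,vmin),(hi,255,255))
    n,l,st,c=cv2.connectedComponentsWithStats(m)
    return sorted([(int(st[i,4]),c[i]+[x0,y0],st[i]) for i in range(1,n) if st[i,4]>=amin],key=lambda r:-r[0])
H=dict(red=[(0,9),(170,180)],green=[(50,80)],blue=[(100,125)],yellow=[(20,35)])
E
cat > m1.py <<'E'
from h import *
t,s=load("top",0),load("scene",0)
for k in("red","green","blue"):
    a=blobs(t,H[k],(315,232,355,285))[0];b=blobs(s,H[k],(303,215,345,250))[0]
    print(k,a[0],b[0],a[1].round(1),b[1].round(1),*tri(t,a[1],s,b[1]))
for k,bt,bs in(("yellow",(195,230,250,275),(405,255,450,300)),("blue",(195,278,250,320),(420,225,465,275))):
    a=blobs(t,H[k],bt,90);b=blobs(s,H[k],bs,90);print(k,[(x[0],x[1].round(1)) for x in a],[(x[0],x[1].round(1)) for x in b])
for n,im,box in(("mat",t,(355,210,485,340)),):
    x0,y0,x1,y1=box;m=cv2.inRange(cv2.cvtColor(im["pixels"][y0:y1,x0:x1],cv2.COLOR_RGB2HSV),(50,100,60),(80,255,255))
    c=max(cv2.findContours(m,0,2)[0],key=cv2.contourArea);r=cv2.minAreaRect(c);bx=cv2.boxPoints(r)+[x0,y0]
    P=np.array([plane(im,u,.006) for u in bx]);print(n,P.round(4),P.mean(0),[np.linalg.norm(P[i]-P[i-1]) for i in range(4)])
def g(im,b,f): x0,y0,x1,y1=b;return cv2.resize(im["pixels"][y0:y1,x0:x1,::-1],None,fx=f,fy=f,interpolation=cv2.INTER_CUBIC)
cv2.imwrite("pics/ct.png",g(t,(195,200,365,325),4.7));cv2.imwrite("pics/cs.png",g(s,(270,185,480,325),3.8))
E
python3 m1.py
```

```text
red 66 81 [335.2 244.1] [314.3 240.4] [ 0.59483817 -0.00479922  0.05903918] 0.0009098907712049758
green 58 63 [333.9 258.5] [323.6 232.2] [ 0.55292218 -0.00154899  0.05825444] 0.0010523522419737662
blue 61 59 [332.6 273. ] [331.8 224.7] [0.51174692 0.00102442 0.05517883] 0.00039757970075321436
yellow [(279, array([221.2, 255.4])), (70, array([210. , 248.3]))] [(376, array([430.4, 277.2])), (12, array([416.6, 272.2]))]
blue [(235, array([219.9, 301.2])), (102, array([214. , 289.2]))] [(410, array([445.5, 245.1]))]
mat [[ 0.3865 -0.0955  0.006 ]
 [ 0.6807 -0.118   0.006 ]
 [ 0.6602 -0.4224  0.006 ]
 [ 0.3685 -0.3894  0.006 ]] [ 0.52398806 -0.25631872  0.006     ] [np.float64(0.2944093275378107), np.float64(0.2950496179472545), np.float64(0.30507881400813897), np.float64(0.2936415666744752)]
```

View pics/ct.png

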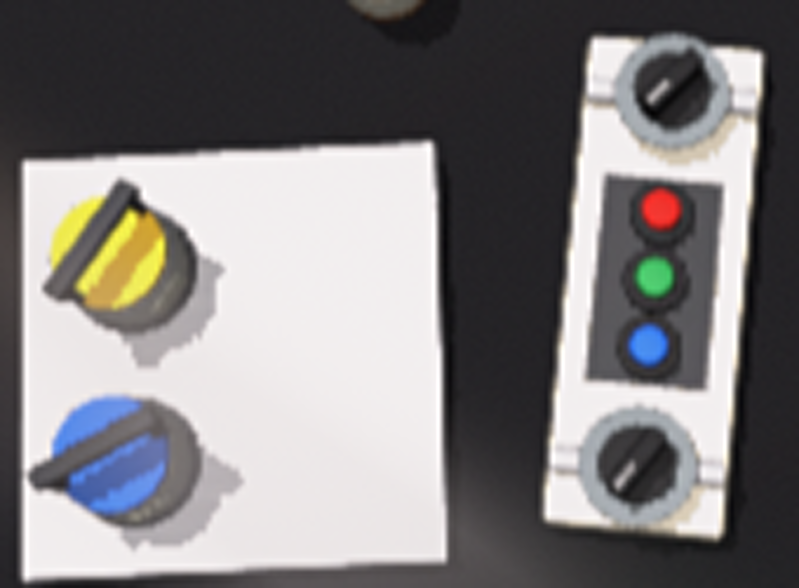

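View pics/cs.png

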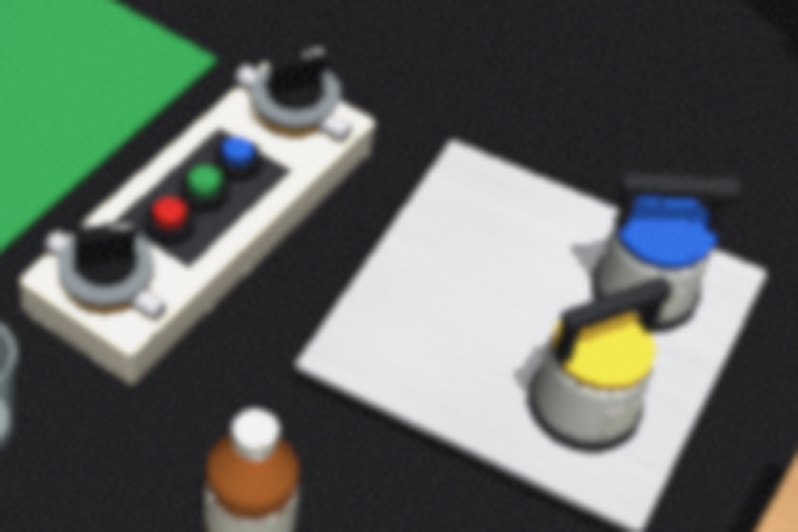

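The crops show clear shapes. The keys triangulate to about 42 mm apart, with the console yaw near -4°. I'll brighten the knobs for their bar angles and triangulate the handle ends.

```bash
cat > m2.py <<'E'
from h import *
t,s=load("top",0),load("scene",0)
def g(im,c,w,h,f):
    p=cv2.getRectSubPix(im["pixels"],(w,h),c)[:,:,::-1]
    p=(255*(p/255.)**.45).astype(np.uint8);return cv2.resize(p,None,fx=f,fy=f,interpolation=cv2.INTER_CUBIC)
row=lambda v:np.hstack(v)
# panels 40x30 px at x10; origin = centre-(19.5,14.5)
cv2.imwrite("pics/kn.png",np.vstack([row([g(t,(338,218),40,30,10),g(t,(331,299),40,30,10)]),row([g(s,(297,252),40,30,10),g(s,(347,207),40,30,10)])]))
f=lambda x,y,k,x0,y0:((x+.5)/k-.5+x0,(y+.5)/k-.5+y0)
T=lambda x,y:f(x,y,4.7,195,200);S=lambda x,y:f(x,y,3.8,270,185)
for n,e in(("yellow",[((131,186),(665,293)),((56,294),(562,330))]),("blue",[((155,411),(625,184)),((35,479),(739,187))])):
    P=[tri(t,T(*a),s,S(*b)) for a,b in e];d=P[0][0]-P[1][0]
    print(n,[(p.round(4),round(float(r),4)) for p,r in P],((P[0][0]+P[1][0])/2).round(4),np.linalg.norm(d),np.degrees(np.arctan2(d[1],d[0])))
for n,(x,y) in dict(far=(672,90),near=(640,466)).items(): print(n,plane(t,T(x,y),.063))
for x,y in((22,160),(433,142),(447,562),(22,580)): print("stand",plane(t,T(x,y),.03))
for x,y in((592,37),(763,50),(724,540),(544,520)): print("console",plane(t,T(x,y),.04))
E
python3 m2.py
```

```text
yellow [(array([0.5737, 0.3225, 0.1816]), 0.0601), (array([0.5444, 0.3222, 0.1038]), 0.0636)] [0.559  0.3223 0.1427] 0.08318377901477504 0.48922977072558665
blue [(array([0.4586, 0.2818, 0.1482]), 0.0032), (array([0.419 , 0.3475, 0.1508]), 0.0037)] [0.4388 0.3146 0.1495] 0.07670338205942591 -58.95489392075425
far [ 0.66886063 -0.01134641  0.063     ]
near [0.43800022 0.0052206  0.063     ]
stand [0.62647473 0.396849   0.03      ]
stand [0.64115125 0.13830443 0.03      ]
stand [0.38057525 0.12204965 0.03      ]
stand [0.36593465 0.38080072 0.03      ]
console [0.70768417 0.03924483 0.04      ]
console [ 0.70050745 -0.06820615  0.04      ]
console [ 0.39585718 -0.04593236  0.04      ]
console [0.40625831 0.06309819 0.04      ]
```

View pics/kn.png

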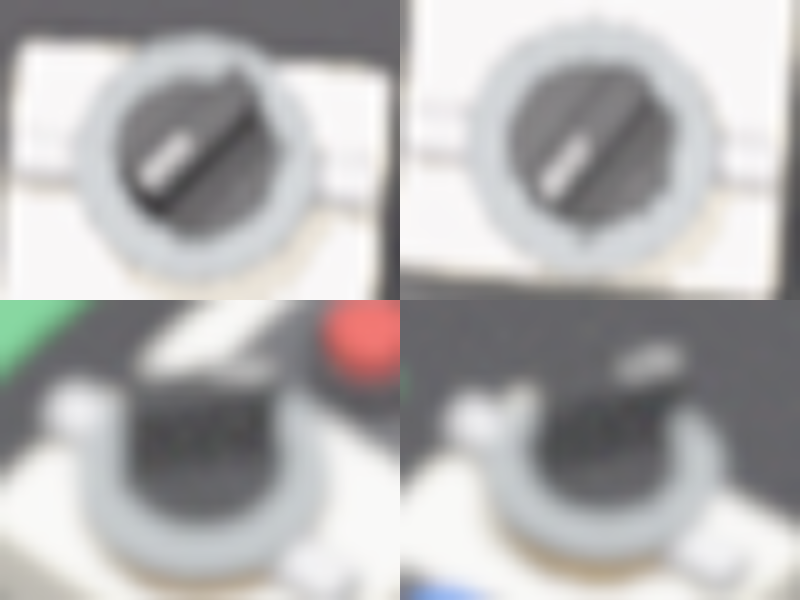

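```bash
cat > m3.py <<'E'
from h import *
t,s=load("top",0),load("scene",0)
f=lambda x,y,k,x0,y0:((x+.5)/k-.5+x0,(y+.5)/k-.5+y0)
T=lambda x,y:f(x,y,4.7,195,200);S=lambda x,y:f(x,y,3.8,270,185)
for n,e in(("yellow",[((131,186),(562,330)),((56,294),(665,293))]),):
    P=[tri(t,T(*a),s,S(*b)) for a,b in e];d=P[0][0]-P[1][0]
    print(n,[(p.round(4),round(float(r),4)) for p,r in P],((P[0][0]+P[1][0])/2).round(4),np.linalg.norm(d),np.degrees(np.arctan2(d[1],d[0])))
ang=lambda d:np.degrees(np.arctan2(d[1],d[0]))
for n,c,segs in(("far",(338,218),[((145,185),(190,140)),((165,215),(258,118))]),("near",(331,299),[((148,192),(185,143)),((175,215),(260,115))])):
    for a,b in segs:
        A,B=[plane(t,f(x,y,10,c[0]-19.5,c[1]-14.5),.104) for x,y in(a,b)];print(n,ang(B-A),A.round(4),B.round(4))
S2=lambda x,y,c:f(x,y,10,c[0]-19.5,c[1]-14.5)
for n,c,cs,a,b in(("far",(338,218),(297,252),(167,162),(247,69)),("near",(331,299),(347,207),(166,168),(250,62))):
    print(n,"pointer tri",tri(t,S2(*a,c),s,S2(*b,cs)))
from scipy.spatial.transform import Rotation as R
print(R.from_rotvec(bot.sense()["ee_rot"]).as_matrix().round(3))
E
python3 m3.py
cat >> h.py <<'E'
from scipy.spatial.transform import Rotation as Ro
def go(p,yaw,pos=None,rv=None):
    """units for target TCP p with tool y along world angle yaw (deg, any half turn), tool down"""
    s=bot.sense();P=s["position"] if pos is None else pos;R0=Ro.from_rotvec(s["ee_rot"] if rv is None else rv)
    out=[]
    for y in(yaw,yaw+180):
        a=np.radians(y);Y=np.array([np.cos(a),np.sin(a),0]);Z=np.array([0,0,-1.]);X=np.cross(Y,Z)
        r=(R0.inv()*Ro.from_matrix(np.c_[X,Y,Z])).as_rotvec()
        out.append((y,(R0.inv().apply(np.array(p)-P)/.3).round(3).tolist(),(r/1.5).round(3).tolist(),"deg",round(float(np.degrees(np.linalg.norm(r))),1)))
    for o in out: print(o)
    print("q6",s["q"][5].round(3),"t",round(float(s["time"]),1))
E
```

```text
yellow [(array([0.5905, 0.3023, 0.1401]), 0.0008), (array([0.526 , 0.3433, 0.1415]), 0.002)] [0.5582 0.3228 0.1408] 0.0764602009798006 -32.43194171549017
far -43.60616607285305 [0.6513 0.0028 0.104 ] [ 0.6644 -0.0097  0.104 ]
far -42.449433287619854 [ 0.6427 -0.0029  0.104 ] [ 0.671  -0.0287  0.104 ]
near -36.370122290061815 [0.4227 0.0182 0.104 ] [0.4361 0.0083 0.104 ]
near -39.73844580418097 [0.4166 0.0107 0.104 ] [ 0.4441 -0.0122  0.104 ]
far pointer tri (array([ 0.65744188, -0.00266775,  0.10475099]), np.float64(0.0013724169712768023))
near pointer tri (array([0.42857855, 0.01444692, 0.10568839]), np.float64(0.002522881758217215))
[[-0.931  0.366 -0.001]
 [ 0.366  0.931 -0.002]
 [ 0.    -0.002 -1.   ]]
```

```bash
python3 - <<'E'
from h import *
go([.42,.29,.22],77); go([.595,-.005,.10],86)
E
```

```text
(77, [-0.949, -0.669, -0.069], [-0.001, -0.0, -0.099], 'deg', 8.5)
(257, [-0.949, -0.669, -0.069], [-0.0, 0.002, 1.996], 'deg', 171.5)
q6 -0.119 t 0.1
(86, [-1.852, -1.37, 0.332], [-0.001, -0.0, -0.203], 'deg', 17.5)
(266, [-1.852, -1.37, 0.332], [-0.0, 0.002, 1.891], 'deg', 162.5)
q6 -0.119 t 0.1
```

>>> move_arm --pt "-1 -0.95 -0.67 -0.07 0 0 -0.1" --pt "-1 -0.95 -0.67 -0.07 0 0 -0.1" --pt "-1 -0.95 -0.67 -0.07 0 0 -0.1" --pt "-1 -0.95 -0.67 -0.07 0 0 -0.1" --pt "-1 -0.95 -0.67 -0.07 0 0 -0.1" --pt "-1 -0.95 -0.67 -0.07 0 0 -0.1" --pt "-1 -0.95 -0.67 -0.07 0 0 -0.1" --pt "-1 -0.95 -0.67 -0.07 0 0 -0.1" --pt "-1 -0.95 -0.67 -0.07 0 0 -0.1" --pt "-1 -0.95 -0.67 -0.07 0 0 -0.1" --force 30

```text
time: 0.93
position: [0.4221, 0.2873, 0.221]
ee_rot: [0.361, 3.12, -0.001]
wrist_force: [0.3, 0.6, 0.1]
grip_width: -0.0002
grip_force: 0.0
```

```bash
python3 - <<'E'
from h import *
s=bot.sense();print(s["position"],s["q"])
go([.595,-.005,.10],86)
E
```

```text
[0.42212402 0.28727296 0.22102276] [ 4.52328691e-01 -2.37285966e-01  1.84926563e+00 -1.00378836e-03
  1.52955885e+00 -8.88363599e-01]
(86, [-0.783, -0.817, 0.405], [-0.001, 0.0, -0.107], 'deg', 9.2)
(266, [-0.783, -0.817, 0.405], [0.001, 0.001, 1.988], 'deg', 170.8)
q6 -0.888 t 0.9
```

>>> move_arm --pt "-1 -0.78 -0.815 0.1 0 0 -0.107" --pt "-1 -0.78 -0.815 0.1 0 0 -0.107" --pt "-1 -0.78 -0.815 0.1 0 0 -0.107" --pt "-1 -0.78 -0.815 0.1 0 0 -0.107" --pt "-1 -0.78 -0.815 0.1 0 0 -0.107" --pt "-1 -0.78 -0.815 0.1 0 0 -0.107" --pt "-1 -0.78 -0.815 0.1 0 0 -0.107" --pt "-1 -0.78 -0.815 0.1 0 0 -0.107" --pt "-1 -0.78 -0.815 0.1 0 0 -0.107" --pt "-1 -0.783 -0.817 0.4 0 0 -0.107" --pt "-1 -0.783 -0.817 0.4 0 0 -0.107" --pt "-1 -0.783 -0.817 0.4 0 0 -0.107" --pt "-1 -0.783 -0.817 0.4 0 0 -0.107" --pt "-1 -0.783 -0.817 0.4 0 0 -0.107"

```text
time: 2.1
position: [0.5949, -0.0001, 0.1018]
ee_rot: [-0.099, -3.14, -0.0]
wrist_force: [-0.5, -0.3, 1.1]
grip_width: -0.0002
grip_force: 0.0
```

```bash
python3 - <<'E'
from h import *
go([.595,-.005,.053],86)
s=shot("scene",1);t=shot("top",1)
g=lambda im,b,f:cv2.resize(im["pixels"][b[1]:b[3],b[0]:b[2],::-1],None,fx=f,fy=f,interpolation=cv2.INTER_CUBIC)
cv2.imwrite("pics/c1.png",np.hstack([g(s,(265,165,395,295),3),g(t,(280,200,390,310),3.5454545)]))
E
```

```text
(86, [-0.001, -0.016, 0.163], [0.0, -0.0, 0.004], 'deg', 0.4)
(266, [-0.001, -0.016, 0.163], [0.0, 0.0, -2.09], 'deg', 179.6)
q6 -1.633 t 2.1
```

View pics/c1.png

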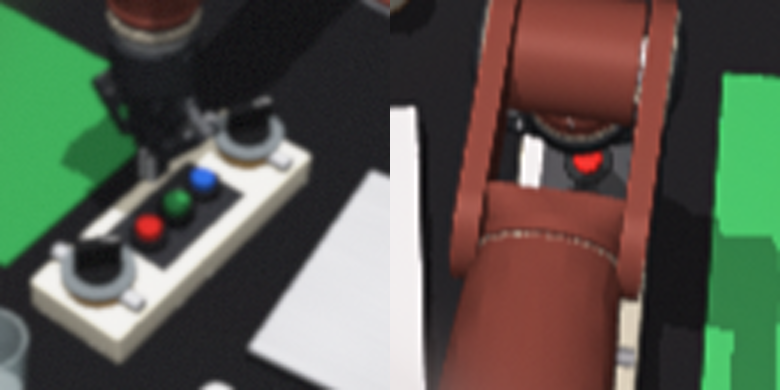

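```bash
python3 - <<'E'
from h import *
p=bot.sense()["position"];print(p)
for n in("scene","top"):
    im=load(n,1);print(n,cv2.projectPoints(np.array([p,[.595,-.005,.062]]),im["rvec"],im["tvec"],im["mtx"],None)[0].reshape(-1,2).round(1))
    print(blobs(im,H["red"],(300,225,345,260))[0][1] if n=="scene" else "")
E
```

```text
[ 5.96756074e-01 -5.88903615e-04  1.04443871e-01]
scene [[315.  230.7]
 [314.1 239.7]]
[314.31707317 240.40243902]
top [[333.5 240.6]
 [335.1 243.9]]
```

>>> move_arm --pt "-1 0 -0.013 0.06 0 0 0" --pt "-1 0 -0.013 0.1 0 0 0" --pt "-1 0 -0.013 0.12 0 0 0" --pt "-1 0 -0.013 0.135 0 0 0" --pt "-1 0 -0.013 0.14 0 0 0" --pt "-1 0 -0.013 0.145 0 0 0"

```text
time: 2.7
position: [0.5948, -0.0049, 0.058]
ee_rot: [0.101, 3.139, -0.0]
wrist_force: [-0.1, -0.3, 0.1]
grip_width: 0.0002
grip_force: 0.0
```

>>> move_arm --pt "-1 0 0 0.005 0 0 0" --pt "-1 0 0 0.01 0 0 0" --pt "-1 0 0 0.01 0 0 0"

```text
time: 2.95
position: [0.5946, -0.005, 0.0546]
ee_rot: [0.101, 3.14, -0.0]
wrist_force: [-0.5, 0.1, -0.5]
grip_width: 0.0001
grip_force: 0.0
```

>>> move_arm --pt "-1 0 0 0.005 0 0 0" --pt "-1 0 0 0.01 0 0 0" --pt "-1 0 0 0.01 0 0 0"

```text
time: 3.2
position: [0.5943, -0.0049, 0.0513]
ee_rot: [-0.101, -3.139, -0.0]
wrist_force: [-0.6, 0.6, -0.1]
grip_width: 0.0002
grip_force: 0.0
```

```bash
python3 - <<'E'
from h import *
s=shot("scene",2);p=bot.sense();print(p["position"],p["wrist_force"])
print(cv2.projectPoints(np.array([p["position"]]),s["rvec"],s["tvec"],s["mtx"],None)[0])
b=(265,165,395,265);q=(255*(s["pixels"][b[1]:b[3],b[0]:b[2],::-1]/255.)**.5).astype(np.uint8)
cv2.imwrite("pics/c2.png",cv2.resize(q,None,fx=6,fy=6,interpolation=cv2.INTER_CUBIC))
E
```

```text
[ 0.5943769  -0.00495989  0.05138971] [ 0.17970099  0.39952687 -0.38759919]
[[[314.23826254 242.01758166]]]
```

View pics/c2.png

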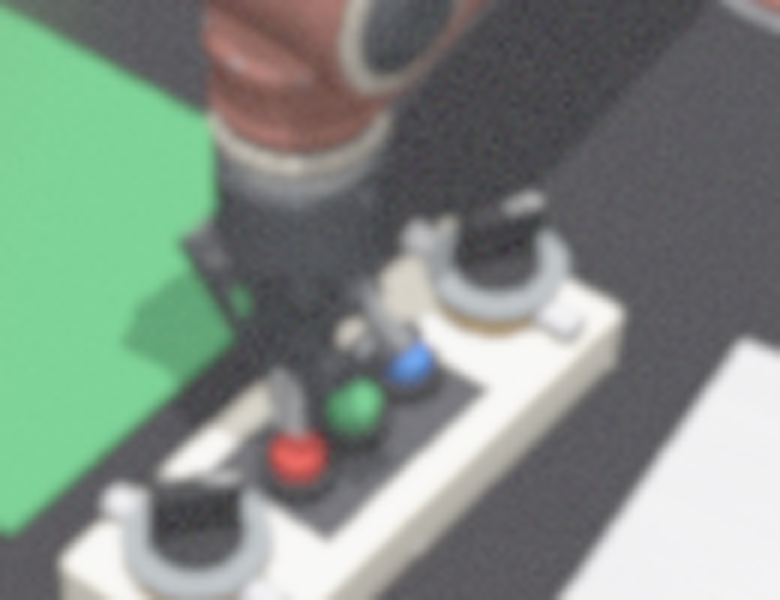

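The fingertip shows at about (313,236) in the full frame, just above the untouched red key. It looks higher than its reading says, so I'll keep going down in small steps and watch the force.

>>> move_arm --pt "-1 0 0 0.005 0 0 0" --pt "-1 0 0 0.01 0 0 0" --pt "-1 0 0 0.01 0 0 0"

```text
time: 3.5
position: [0.5943, -0.0049, 0.0482]
ee_rot: [-0.101, -3.139, -0.0]
wrist_force: [-0.7, 0.3, 1.0]
grip_width: 0.0002
grip_force: 0.0
```

>>> move_arm --pt "-1 0 0 0.005 0 0 0" --pt "-1 0 0 0.01 0 0 0" --pt "-1 0 0 0.01 0 0 0"

```text
time: 3.75
position: [0.5942, -0.0049, 0.0452]
ee_rot: [-0.101, -3.139, -0.0]
wrist_force: [-0.0, -0.0, 1.0]
grip_width: -0.0002
grip_force: 0.0
```

```bash
python3 - <<'E'
from h import *
s=shot("scene",3);t=shot("top",3);p=bot.sense();print(p["position"],p["wrist_force"])
for k in H:
  if k!="yellow":
    r=blobs(s,H[k],(300,212,345,255));print(k,[(x[0],x[1].round(1)) for x in r])
    r=blobs(t,H[k],(315,232,355,285));print(k,[(x[0],x[1].round(1)) for x in r])
g=lambda im,b,f:cv2.resize((255*(im["pixels"][b[1]:b[3],b[0]:b[2],::-1]/255.)**.5).astype(np.uint8),None,fx=f,fy=f,interpolation=cv2.INTER_CUBIC)
cv2.imwrite("pics/c3.png",np.hstack([g(s,(295,205,345,255),8),g(t,(310,220,360,270),8)]))
E
```

```text
[ 0.5944282  -0.00495659  0.04544328] [-0.04055706  0.79110575  0.34139337]
red [(63, array([314.1, 241.2]))]
red [(1244, array([335.2, 267. ])), (168, array([335.5, 234.2])), (52, array([333.1, 239.6]))]
green [(44, array([324.5, 232.5])), (17, array([300.7, 220.6]))]
green []
blue [(25, array([333.8, 226.1]))]
blue []
```

View pics/c3.png

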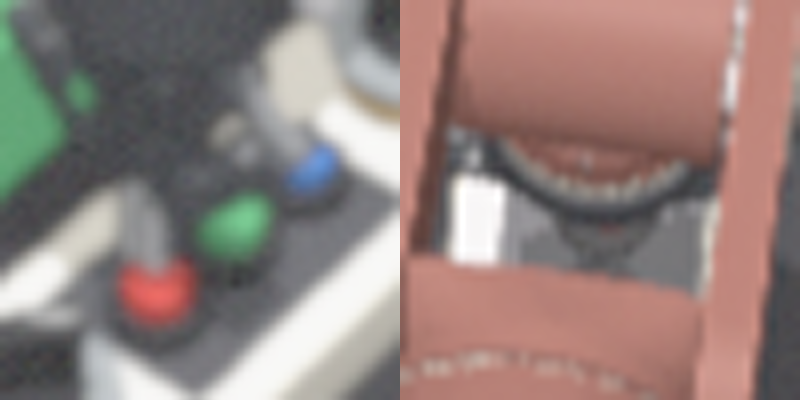

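The two silver bars at about (314,239) and (331,225) look like fingers standing apart along the console. That doesn't match a reading of shut with closing along y. I'll lift clear and compare shut with open.

>>> move_arm --pt "-1 0 0 -0.1 0 0 0" --pt "-1 0 0 -0.3 0 0 0" --pt "-1 0 0 -0.5 0 0 0" --pt "-1 0 0 -0.5 0 0 0" --pt "-1 0 0 -0.5 0 0 0" --pt "-1 0 0 -0.5 0 0 0"

```text
time: 4.35
position: [0.5967, -0.0052, 0.2]
ee_rot: [0.101, 3.132, -0.001]
wrist_force: [-0.0, 0.2, -1.4]
grip_width: 0.0001
grip_force: 0.0
```

```bash
python3 - <<'E'
from h import *
s=shot("scene","4a");p=bot.sense();print(p["position"],p["grip_width"]);print(cv2.projectPoints(np.array([p["position"]]),s["rvec"],s["tvec"],s["mtx"],None)[0])
E
```

```text
[ 0.59510975 -0.00504442  0.19685374] -2.0750493601549346e-05
[[[313.96665162 205.79524389]]]
```

>>> move_arm --pt "1 0 0 0 0 0 0" --pt "1 0 0 0 0 0 0" --pt "1 0 0 0 0 0 0" --pt "1 0 0 0 0 0 0" --pt "1 0 0 0 0 0 0" --pt "1 0 0 0 0 0 0" --pt "1 0 0 0 0 0 0" --pt "1 0 0 0 0 0 0"

```text
time: 5.07
position: [0.5945, -0.005, 0.1956]
ee_rot: [-0.101, -3.14, 0.0]
wrist_force: [-0.1, -0.6, 0.3]
grip_width: 0.0854
grip_force: 0.0
```

```bash
python3 - <<'E'
from h import *
s=shot("scene","4b");p=bot.sense();print(p["position"],p["grip_width"])
a=load("scene","4a")
g=lambda im,b,f:cv2.resize((255*(im["pixels"][b[1]:b[3],b[0]:b[2],::-1]/255.)**.5).astype(np.uint8),None,fx=f,fy=f,interpolation=cv2.INTER_CUBIC)
b=(270,150,350,250);cv2.imwrite("pics/c4.png",np.hstack([g(a,b,5),g(s,b,5)]))
E
```

```text
[ 0.59458895 -0.00496661  0.19565205] 0.08533547516723909
```

View pics/c4.png

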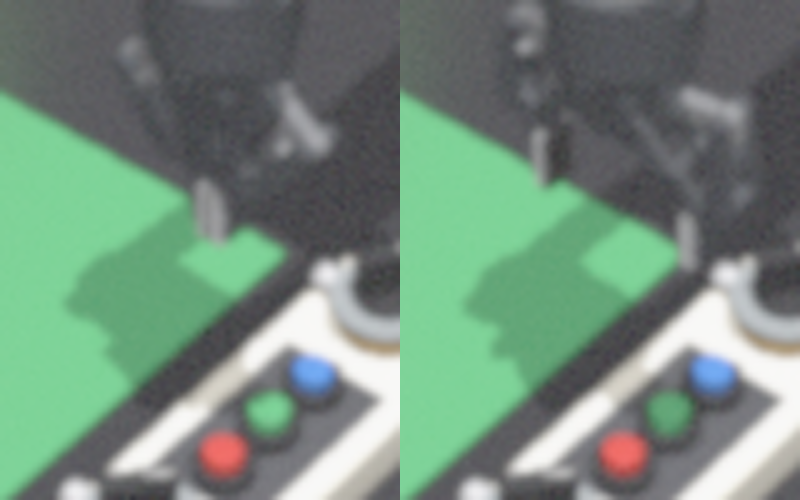

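The gripper does shut and closes along y. But the shut tip shows at (312.6,198) against (314,205.8) predicted from the reading, so the true tip stands about 20 to 25 mm above the reported TCP. I'll calibrate that by touching the red key.

>>> move_arm --pt "-1 0 0 0.05 0 0 0" --pt "-1 0 0 0.05 0 0 0" --pt "-1 0 0 0.05 0 0 0" --pt "-1 0 0 0.05 0 0 0" --pt "-1 0 0 0.05 0 0 0" --pt "-1 0 0 0.2 0 0 0" --pt "-1 0 0 0.33 0 0 0" --pt "-1 0 0 0.43 0 0 0" --pt "-1 0 0 0.48 0 0 0" --pt "-1 0 0 0.5 0 0 0" --pt "-1 0 0 0.5 0 0 0" --pt "-1 0 0 0.505 0 0 0" --pt "-1 0 0 0.51 0 0 0" --pt "-1 0 0 0.51 0 0 0"

```text
time: 6.28
position: [0.596, -0.0052, 0.0446]
ee_rot: [0.101, 3.137, -0.001]
wrist_force: [-0.6, -0.2, 0.3]
grip_width: -0.0002
grip_force: 0.0
```

>>> move_arm --pt "-1 0 0 0.004 0 0 0" --pt "-1 0 0 0.008 0 0 0" --pt "-1 0 0 0.008 0 0 0"

```text
time: 6.53
position: [0.5947, -0.005, 0.0405]
ee_rot: [0.101, 3.14, -0.0]
wrist_force: [-0.8, -0.5, -0.8]
grip_width: -0.0002
grip_force: 0.0
```

>>> move_arm --pt "-1 0 0 0.004 0 0 0" --pt "-1 0 0 0.008 0 0 0" --pt "-1 0 0 0.008 0 0 0"

```text
time: 6.78
position: [0.5943, -0.0049, 0.0374]
ee_rot: [-0.101, -3.139, -0.0]
wrist_force: [0.1, -0.2, -0.1]
grip_width: 0.0
grip_force: 0.0
```

>>> move_arm --pt "-1 0 0 0.004 0 0 0" --pt "-1 0 0 0.008 0 0 0" --pt "-1 0 0 0.008 0 0 0"

```text
time: 7.03
position: [0.5943, -0.0049, 0.035]
ee_rot: [-0.101, -3.139, -0.0]
wrist_force: [-0.6, -0.6, 0.8]
grip_width: -0.0003
grip_force: 0.0
```

```bash
python3 - <<'E'
from h import *
s=shot("scene",5);t=shot("top",5);p=bot.sense();print(p["position"],p["wrist_force"])
for k in("red","green","blue"):
    print(k,[(x[0],x[1].round(1),x[2]) for x in blobs(s,H[k],(303,212,345,255))][:2])
g=lambda im,b,f:cv2.resize((255*(im["pixels"][b[1]:b[3],b[0]:b[2],::-1]/255.)**.5).astype(np.uint8),None,fx=f,fy=f,interpolation=cv2.INTER_CUBIC)
cv2.imwrite("pics/c5.png",np.hstack([g(s,(295,205,345,255),8),g(t,(310,220,360,270),8)]))
E
```

```text
[ 0.594471   -0.00495752  0.03527867] [-0.79749285  0.28221103  1.10760136]
red [(46, array([314.2, 242.2]), array([ 7, 27,  9,  7, 46], dtype=int32))]
green [(17, array([325.2, 233.8]), array([20, 20,  5,  5, 17], dtype=int32))]
blue [(19, array([333.9, 223.9]), array([28,  9,  6,  8, 19], dtype=int32))]
```

View pics/c5.png

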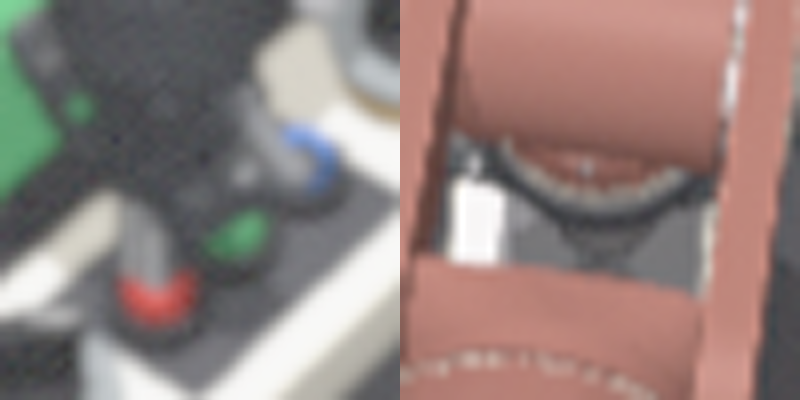

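The fingertip now overlaps the red key's disc at (314.4,241), still without contact force. I'll continue in small steps.

>>> move_arm --pt "-1 0 0 0.004 0 0 0" --pt "-1 0 0 0.008 0 0 0" --pt "-1 0 0 0.008 0 0 0"

```text
time: 7.38
position: [0.5943, -0.005, 0.0327]
ee_rot: [-0.101, -3.139, -0.0]
wrist_force: [0.1, 0.3, 0.0]
grip_width: 0.0001
grip_force: 0.0
```

>>> move_arm --pt "-1 0 0 0.004 0 0 0" --pt "-1 0 0 0.008 0 0 0" --pt "-1 0 0 0.008 0 0 0"

```text
time: 7.63
position: [0.5946, -0.005, 0.0306]
ee_rot: [0.101, 3.14, -0.0]
wrist_force: [-1.4, 0.3, 1.8]
grip_width: -0.0001
grip_force: 0.7
```

>>> move_arm --pt "-1 0 0 0.004 0 0 0" --pt "-1 0 0 0.008 0 0 0" --pt "-1 0 0 0.008 0 0 0"

```text
time: 7.88
position: [0.5947, -0.005, 0.0284]
ee_rot: [0.101, 3.14, -0.0]
wrist_force: [-0.8, -0.2, 2.8]
grip_width: -0.0
grip_force: 1.4
```

>>> move_arm --pt "-1 0 0 0.004 0 0 0" --pt "-1 0 0 0.008 0 0 0" --pt "-1 0 0 0.008 0 0 0"

```text
time: 8.13
position: [0.5947, -0.005, 0.026]
ee_rot: [0.101, 3.14, -0.0]
wrist_force: [-0.8, -0.6, 4.8]
grip_width: -0.0001
grip_force: 2.1
```

```bash
python3 - <<'E'
from h import *
s=shot("scene",6);p=bot.sense();print(p["position"],p["wrist_force"],p["wrist_torque"])
for k in("red","green","blue"):
    print(k,[(x[0],x[1].round(1),x[2]) for x in blobs(s,H[k],(303,212,345,255))][:2])
E
```

```text
[ 0.59470468 -0.00499469  0.02602296] [-2.11912245  0.30166608  4.23930236] [0.02941809 0.23809276 0.0112014 ]
red [(27, array([314.3, 243.4]), array([ 7, 29,  9,  5, 27], dtype=int32))]
green []
blue [(32, array([332.9, 223.4]), array([26,  9,  8,  6, 32], dtype=int32))]
```

>>> move_arm --pt "-1 0 0 0.004 0 0 0" --pt "-1 0 0 0.008 0 0 0" --pt "-1 0 0 0.01 0 0 0" --pt "-1 0 0 0.01 0 0 0"

```text
time: 8.52
position: [0.5948, -0.005, 0.0247]
ee_rot: [-0.101, -3.14, 0.0]
wrist_force: [-6.0, 0.2, 13.4]
grip_width: -0.0003
grip_force: 6.7
```

Contact was at reading 0.0315 and the key bottomed at 0.0247 with 13 N, so the tip stands about 31 mm above the reading. The red key is fully down. Next is the far knob.

```bash
cat >> h.py <<'E'
DZ=.031
E
python3 - <<'E'
from h import *
go([.668,-.0105,.12-DZ],48.5);go([.668,-.0105,.080-DZ],48.5)
E
```

```text
(48.5, [-0.245, -0.003, -0.215], [-0.0, -0.0, 0.44], 'deg', 37.8)
(228.5, [-0.245, -0.003, -0.215], [0.0, -0.0, -1.654], 'deg', 142.2)
q6 -1.64 t 8.5
(48.5, [-0.245, -0.003, -0.081], [-0.0, -0.0, 0.44], 'deg', 37.8)
(228.5, [-0.245, -0.003, -0.081], [0.0, -0.0, -1.654], 'deg', 142.2)
q6 -1.64 t 8.5
```

>>> move_arm --pt "-1 0 0 -0.1 0 0 0" --pt "-1 0 0 -0.24 0 0 0.05" --pt "0 0 0 -0.24 0 0 0.1" --pt "0 -0.1 0 -0.24 0 0 0.2" --pt "0 -0.2 0 -0.24 0 0 0.3" --pt "0 -0.245 -0.003 -0.24 0 0 0.44" --pt "0 -0.245 -0.003 -0.24 0 0 0.44" --pt "0 -0.245 -0.003 -0.24 0 0 0.44" --pt "0 -0.245 -0.003 -0.24 0 0 0.44"

```text
time: 9.27
position: [0.6673, -0.0105, 0.0936]
ee_rot: [-1.109, -2.938, 0.0]
wrist_force: [0.3, -0.1, -0.2]
grip_width: 0.0424
grip_force: 0.0
```

```bash
python3 - <<'E'
from h import *
print(bot.sense()["position"],bot.sense()["grip_width"])
go([.668,-.0105,.080-DZ],48.5)
s=shot("scene",7);t=shot("top",7)
g=lambda im,b,f:cv2.resize((255*(im["pixels"][b[1]:b[3],b[0]:b[2],::-1]/255.)**.5).astype(np.uint8),None,fx=f,fy=f,interpolation=cv2.INTER_CUBIC)
cv2.imwrite("pics/c7.png",np.hstack([g(s,(270,205,330,275),6.667),g(t,(308,185,368,255),6.667)]))
E
```

```text
[ 0.66728553 -0.01050528  0.09361684] 0.04239763231961346
(48.5, [-0.002, 0.002, 0.149], [-0.001, -0.001, 0.002], 'deg', 0.2)
(228.5, [-0.002, 0.002, 0.149], [0.001, -0.001, -2.093], 'deg', 179.9)
q6 -0.976 t 9.3
```

View pics/c7.png

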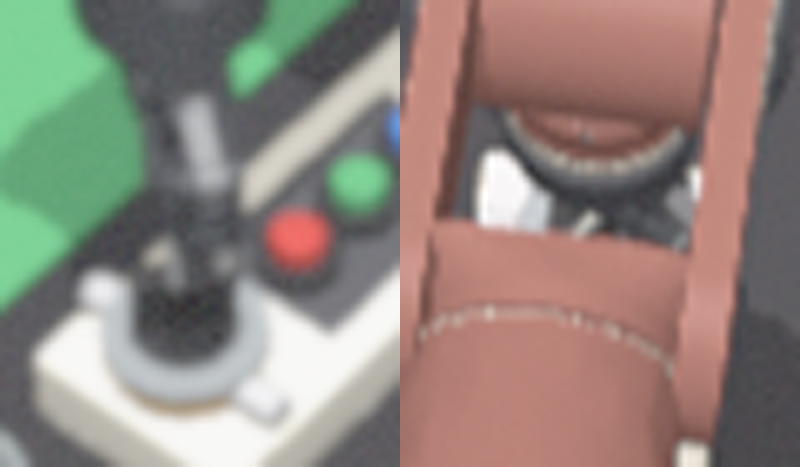

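The gripper straddles the far knob's bar in line (scene full frame about (297,248)). I'll go down and grip.

>>> move_arm --pt "0 0 0 0.05 0 0 0" --pt "0 0 0 0.1 0 0 0" --pt "0 0 0 0.13 0 0 0" --pt "0 0 0 0.145 0 0 0" --pt "0 0 0 0.145 0 0 0"

```text
time: 9.78
position: [0.6658, -0.0103, 0.0482]
ee_rot: [-1.111, -2.934, 0.002]
wrist_force: [-0.1, 0.5, -0.4]
grip_width: 0.0423
grip_force: 0.0
```

>>> move_arm --pt "-1 0 0 0 0 0 0" --pt "-1 0 0 0 0 0 0" --pt "-1 0 0 0 0 0 0" --pt "-1 0 0 0 0 0 0" --pt "-1 0 0 0 0 0 0" --pt "-1 0 0 0 0 0 0" --force 50

```text
time: 10.28
position: [0.6676, -0.012, 0.0522]
ee_rot: [1.113, 2.938, -0.004]
wrist_force: [-3.2, -4.1, -0.1]
grip_width: 0.0131
grip_force: 51.2
```

>>> move_arm --pt "-1 0 0 0 0 0 0.04" --pt "-1 0 0 0 0 0 0.12" --pt "-1 0 0 0 0 0 0.2" --pt "-1 0 0 0 0 0 0.28" --pt "-1 0 0 0 0 0 0.36" --pt "-1 0 0 0 0 0 0.44" --pt "-1 0 0 0 0 0 0.52" --pt "-1 0 0 0 0 0 0.6" --pt "-1 0 0 0 0 0 0.68" --pt "-1 0 0 0 0 0 0.76" --pt "-1 0 0 0 0 0 0.84" --pt "-1 0 0 0 0 0 0.92" --pt "-1 0 0 0 0 0 0.98" --pt "-1 0 0 0 0 0 0.98"

```text
time: 11.45
position: [0.6669, -0.0122, 0.0522]
ee_rot: [2.797, 1.428, -0.005]
wrist_force: [-5.7, -4.5, 2.7]
grip_width: 0.0129
grip_force: 51.4
```

```bash
python3 - <<'E'
from plant import bot
p=bot.sense();print(p["position"],p["q"][5],p["wrist_force"],p["wrist_torque"],p["grip_width"])
E
```

```text
[ 0.66694397 -0.01219923  0.0521878 ] 0.499338303545367 [-5.70661218 -4.50776984  2.67750499] [-0.7285019   0.81492645 -0.04203482] 0.01285919783866656
```

>>> move_arm --pt "-1 0 0 0 0 0 0.04" --pt "-1 0 0 0 0 0 0.12" --pt "-1 0 0 0 0 0 0.2" --pt "-1 0 0 0 0 0 0.28" --pt "-1 0 0 0 0 0 0.36" --pt "-1 0 0 0 0 0 0.44" --pt "-1 0 0 0 0 0 0.52" --pt "-1 0 0 0 0 0 0.6" --pt "-1 0 0 0 0 0 0.68" --pt "-1 0 0 0 0 0 0.76" --pt "-1 0 0 0 0 0 0.84" --pt "-1 0 0 0 0 0 0.92" --pt "-1 0 0 0 0 0 0.98" --pt "-1 0 0 0 0 0 0.98"

```text
time: 12.62
position: [0.6667, -0.0116, 0.0522]
ee_rot: [3.031, -0.816, -0.004]
wrist_force: [-6.1, -3.0, 3.2]
grip_width: 0.0123
grip_force: 51.5
```

```bash
python3 - <<'E'
from plant import bot
p=bot.sense();print(p["position"],p["q"][5],p["wrist_force"],p["wrist_torque"],p["grip_width"])
E
```

```text
[ 0.66668016 -0.01162905  0.052214  ] 1.9693801826634754 [-6.07418506 -3.03904828  3.178084  ] [-0.51611898  1.04428249 -0.03098464] 0.01229327811310295
```

>>> move_arm --pt "-1 0 0 0 0 0 0.05" --pt "-1 0 0 0 0 0 0.11" --pt "-1 0 0 0 0 0 0.17" --pt "-1 0 0 0 0 0 0.23" --pt "-1 0 0 0 0 0 0.29" --pt "-1 0 0 0 0 0 0.33" --pt "-1 0 0 0 0 0 0.33"

```text
time: 13.2
position: [0.6681, -0.0126, 0.053]
ee_rot: [2.757, -1.487, 0.009]
wrist_force: [-2.7, -5.0, 2.7]
grip_width: 0.0132
grip_force: 321.5
```

```bash
python3 - <<'E'
from plant import bot
p=bot.sense();print(p["position"],p["q"][5],p["wrist_force"],p["wrist_torque"],p["grip_width"])
E
```

```text
[ 0.6681451  -0.01264277  0.05302222] 2.438871732899354 [-2.65388623 -4.95530808  2.66226986] [-0.91433163  0.35933425  9.04737466] 0.01315823565825142
```

Far knob is home: 9 N·m of torque at the stop after about 3.45 rad. I'll release, lift and go to the near knob.

>>> move_arm --pt "0 0 0 0 0 0 0" --pt "0 0 0 0 0 0 0" --pt "0 0 0 0 0 0 0" --pt "0 0 0 0 0 0 0" --pt "0 0 0 -0.05 0 0 0" --pt "0 0 0 -0.15 0 0 0" --pt "0 0 0 -0.28 0 0 0" --pt "0 0 0 -0.28 0 0 -0.08" --pt "0 0 0 -0.28 0 0 -0.16" --pt "0 0 0 -0.28 0 0 -0.24" --pt "0 0 0 -0.28 0 0 -0.32" --pt "0 0 0 -0.28 0 0 -0.4" --pt "0 0 0 -0.28 0 0 -0.48" --pt "0 0 0 -0.28 0 0 -0.56" --pt "0 0 0 -0.28 0 0 -0.64" --pt "0 0 0 -0.28 0 0 -0.72" --pt "0 0 0 -0.28 0 0 -0.8" --pt "0 0 0 -0.28 0 0 -0.88" --pt "0 0 0 -0.28 0 0 -0.96" --pt "0 0 0 -0.28 0 0 -1.0"

```text
time: 14.87
position: [0.6683, -0.0106, 0.137]
ee_rot: [3.049, 0.757, 0.003]
wrist_force: [-0.4, -0.6, 0.2]
grip_width: 0.043
grip_force: 0.0
```

```bash
python3 - <<'E'
from h import *
print(bot.sense()["position"],bot.sense()["q"][[0,5]])
go([.438,.006,.13-DZ],-40);go([.438,.006,.13-DZ],51)
E
```

```text
[ 0.66833989 -0.01060577  0.13701123] [-0.12728885  0.9566171 ]
(-40, [-0.653, -0.408, 0.125], [0.001, -0.001, -0.257], 'deg', 22.1)
(140, [-0.653, -0.408, 0.125], [-0.001, -0.001, 1.837], 'deg', 157.9)
q6 0.957 t 14.9
(51, [-0.653, -0.408, 0.125], [0.001, -0.0, -1.316], 'deg', 113.1)
(231, [-0.653, -0.408, 0.125], [-0.0, -0.001, 0.778], 'deg', 66.9)
q6 0.957 t 14.9
```

>>> move_arm --pt "0 -0.12 -0.07 0 0 0 -0.08" --pt "0 -0.24 -0.15 0 0 0 -0.16" --pt "0 -0.36 -0.22 0 0 0 -0.24" --pt "0 -0.48 -0.3 0 0 0 -0.32" --pt "0 -0.6 -0.37 0 0 0 -0.4" --pt "0 -0.653 -0.408 0 0 0 -0.48" --pt "0 -0.653 -0.408 0 0 0 -0.56" --pt "0 -0.653 -0.408 0 0 0 -0.64" --pt "0 -0.653 -0.408 0 0 0 -0.72" --pt "0 -0.653 -0.408 0 0 0 -0.8" --pt "0 -0.653 -0.408 0 0 0 -0.88" --pt "0 -0.653 -0.408 0 0 0 -0.95" --pt "0 -0.653 -0.408 0 0 0 -0.95"

```text
time: 15.95
position: [0.438, 0.007, 0.1368]
ee_rot: [1.815, 2.562, 0.002]
wrist_force: [0.3, 0.3, -0.4]
grip_width: 0.0428
grip_force: 0.0
```

```bash
python3 - <<'E'
from h import *
print(bot.sense()["position"],bot.sense()["q"][[0,5]])
go([.438,.006,.080-DZ],51)
E
```

```text
[0.43803238 0.00696285 0.13681246] [-0.15452369 -0.49237205]
(51, [-0.003, -0.002, 0.293], [0.001, 0.001, -0.368], 'deg', 31.6)
(231, [-0.003, -0.002, 0.293], [0.001, -0.002, 1.726], 'deg', 148.4)
q6 -0.492 t 15.9
```

>>> move_arm --pt "0 0 0 0 0 0 -0.08" --pt "0 0 0 0 0 0 -0.16" --pt "0 0 0 0.02 0 0 -0.24" --pt "0 0 0 0.04 0 0 -0.32" --pt "0 0 0 0.06 0 0 -0.368" --pt "0 0 0 0.06 0 0 -0.368" --pt "0 -0.003 -0.002 0.15 0 0 -0.368" --pt "0 -0.003 -0.002 0.22 0 0 -0.368" --pt "0 -0.003 -0.002 0.27 0 0 -0.368" --pt "0 -0.003 -0.002 0.29 0 0 -0.368" --pt "0 -0.003 -0.002 0.29 0 0 -0.368"

```text
time: 16.87
position: [0.4362, 0.0061, 0.0474]
ee_rot: [-1.054, -2.957, 0.001]
wrist_force: [0.1, 0.2, 0.6]
grip_width: 0.043
grip_force: 0.0
```

>>> move_arm --pt "-1 0 0 0 0 0 0" --pt "-1 0 0 0 0 0 0" --pt "-1 0 0 0 0 0 0" --pt "-1 0 0 0 0 0 0" --pt "-1 0 0 0 0 0 0" --pt "-1 0 0 0 0 0 0" --force 50

```text
time: 17.37
position: [0.4388, 0.006, 0.0502]
ee_rot: [1.05, 2.957, 0.002]
wrist_force: [0.8, 1.2, 5.9]
grip_width: 0.0131
grip_force: 53.1
```

>>> move_arm --pt "-1 0 0 0 0 0 0.04" --pt "-1 0 0 0 0 0 0.12" --pt "-1 0 0 0 0 0 0.2" --pt "-1 0 0 0 0 0 0.28" --pt "-1 0 0 0 0 0 0.36" --pt "-1 0 0 0 0 0 0.44" --pt "-1 0 0 0 0 0 0.52" --pt "-1 0 0 0 0 0 0.6" --pt "-1 0 0 0 0 0 0.68" --pt "-1 0 0 0 0 0 0.76" --pt "-1 0 0 0 0 0 0.84" --pt "-1 0 0 0 0 0 0.92" --pt "-1 0 0 0 0 0 0.98" --pt "-1 0 0 0 0 0 0.98"

```text
time: 18.53
position: [0.4372, 0.0057, 0.0501]
ee_rot: [2.767, 1.487, -0.002]
wrist_force: [-5.7, 0.8, 11.4]
grip_width: 0.013
grip_force: 53.9
```

```bash
python3 - <<'E'
from plant import bot
p=bot.sense();print(p["position"],p["q"][5],p["wrist_force"],p["wrist_torque"],p["grip_width"])
E
```

```text
[0.43723816 0.005705   0.05014224] 0.42786056665522904 [-5.68721374  0.77352386 11.41752937] [ 0.07545211  1.04610299 -0.00844769] 0.013028224581576353
```

>>> move_arm --pt "-1 0 0 0 0 0 0.04" --pt "-1 0 0 0 0 0 0.12" --pt "-1 0 0 0 0 0 0.2" --pt "-1 0 0 0 0 0 0.28" --pt "-1 0 0 0 0 0 0.36" --pt "-1 0 0 0 0 0 0.44" --pt "-1 0 0 0 0 0 0.52" --pt "-1 0 0 0 0 0 0.6" --pt "-1 0 0 0 0 0 0.68" --pt "-1 0 0 0 0 0 0.76" --pt "-1 0 0 0 0 0 0.84" --pt "-1 0 0 0 0 0 0.92" --pt "-1 0 0 0 0 0 0.98" --pt "-1 0 0 0 0 0 0.98"

```text
time: 19.7
position: [0.4368, 0.0072, 0.0501]
ee_rot: [-3.048, 0.752, 0.004]
wrist_force: [-7.3, 5.6, 14.4]
grip_width: 0.013
grip_force: 54.2
```

```bash
python3 - <<'E'
from plant import bot
p=bot.sense();print(p["position"],p["q"][5],p["wrist_force"],p["wrist_torque"],p["grip_width"])
E
```

```text
[0.43683818 0.0072484  0.05014674] 1.8978625340123603 [-7.2726147   5.63265204 14.39892625] [ 0.96263692  1.26787626 -0.05908914] 0.012989376879159596
```

>>> move_arm --pt "-1 0 0 0 0 0 0.05" --pt "-1 0 0 0 0 0 0.1" --pt "-1 0 0 0 0 0 0.15" --pt "-1 0 0 0 0 0 0.2" --pt "-1 0 0 0 0 0 0.25" --pt "-1 0 0 0 0 0 0.28" --pt "-1 0 0 0 0 0 0.3" --pt "-1 0 0 0 0 0 0.3"

```text
time: 20.37
position: [0.4371, 0.0067, 0.0503]
ee_rot: [2.822, -1.374, -0.001]
wrist_force: [-3.0, 6.3, 12.1]
grip_width: 0.0132
grip_force: 275.8
```

```bash
python3 - <<'E'
from plant import bot
p=bot.sense();print(p["position"],p["q"][5],p["wrist_force"],p["wrist_torque"],p["grip_width"])
E
```

```text
[0.43706703 0.00668885 0.05031925] 2.3249567233469586 [-2.99137483  6.26428164 12.068968  ] [1.15714132 1.37534728 7.70384319] 0.013182860168993055
```

Near knob is home too, with 7.7 N·m at the stop. I'll release and go to the blue key.

>>> move_arm --pt "0 0 0 0 0 0 0" --pt "0 0 0 0 0 0 0" --pt "0 0 0 0 0 0 0" --pt "0 0 0 0 0 0 0" --pt "0 0 0 -0.05 0 0 0" --pt "0 0 0 -0.15 0 0 0" --pt "0 0 0 -0.26 0 0 0" --pt "-1 0 0 -0.26 0 0 -0.08" --pt "-1 0 0 -0.26 0 0 -0.16" --pt "-1 0 0 -0.26 0 0 -0.24" --pt "-1 0 0 -0.26 0 0 -0.32" --pt "-1 0 0 -0.26 0 0 -0.4" --pt "-1 0 0 -0.26 0 0 -0.48" --pt "-1 0 0 -0.26 0 0 -0.56" --pt "-1 0 0 -0.26 0 0 -0.56"

```text
time: 21.62
position: [0.4367, 0.0057, 0.1257]
ee_rot: [-3.138, 0.142, 0.002]
wrist_force: [-0.2, -1.4, -0.3]
grip_width: 0.0001
grip_force: 0.0
```

```bash
python3 - <<'E'
from h import *
print(bot.sense()["position"],bot.sense()["grip_width"])
go([.511,.001,.085-DZ],86);go([.511,.001,.024],86)
E
```

```text
[0.43670841 0.00567771 0.1256909 ] 9.787965866188366e-05
(86, [0.248, -0.007, 0.239], [0.001, 0.0, 2.081], 'deg', 178.8)
(266, [0.248, -0.007, 0.239], [-0.0, 0.001, -0.014], 'deg', 1.2)
q6 1.503 t 21.6
(86, [0.248, -0.007, 0.339], [0.001, 0.0, 2.081], 'deg', 178.8)
(266, [0.248, -0.007, 0.339], [-0.0, 0.001, -0.014], 'deg', 1.2)
q6 1.503 t 21.6
```

>>> move_arm --pt "-1 0.12 0 0 0 0 0" --pt "-1 0.248 -0.007 0 0 0 0" --pt "-1 0.248 -0.007 0 0 0 0" --pt "-1 0.248 -0.007 0.12 0 0 0" --pt "-1 0.248 -0.007 0.22 0 0 0" --pt "-1 0.248 -0.007 0.28 0 0 0" --pt "-1 0.248 -0.007 0.3 0 0 0" --pt "-1 0.248 -0.007 0.31 0 0 0" --pt "-1 0.248 -0.007 0.32 0 0 0" --pt "-1 0.248 -0.007 0.325 0 0 0" --pt "-1 0.248 -0.007 0.325 0 0 0"

```text
time: 22.53
position: [0.5125, 0.0011, 0.0303]
ee_rot: [3.138, -0.143, 0.003]
wrist_force: [-1.3, 0.2, 1.1]
grip_width: 0.0002
grip_force: 0.8
```

>>> move_arm --pt "-1 0 0 0.005 0 0 0" --pt "-1 0 0 0.01 0 0 0" --pt "-1 0 0 0.014 0 0 0" --pt "-1 0 0 0.014 0 0 0"

```text
time: 22.87
position: [0.5127, 0.0011, 0.0256]
ee_rot: [3.138, -0.143, 0.004]
wrist_force: [0.7, -0.1, 4.0]
grip_width: 0.0002
grip_force: 2.2
```

>>> move_arm --pt "-1 0 0 0.005 0 0 0" --pt "-1 0 0 0.01 0 0 0" --pt "-1 0 0 0.012 0 0 0" --pt "-1 0 0 0.012 0 0 0"

```text
time: 23.2
position: [0.5128, 0.001, 0.0245]
ee_rot: [3.138, -0.142, 0.001]
wrist_force: [-7.5, 0.6, 21.1]
grip_width: -0.0002
grip_force: 10.5
```

Blue key bottomed at 21 N. I'll lift and re-measure the canisters.

>>> move_arm --pt "-1 0 0 -0.1 0 0 0" --pt "-1 0 0 -0.23 0 0 0" --pt "-1 0 0 -0.36 0 0 0" --pt "-1 0 0 -0.5 0 0 0" --pt "-1 0 0 -0.6 0 0 0" --pt "-1 0 0 -0.6 0 0 0"

```text
time: 23.7
position: [0.5155, 0.0009, 0.2093]
ee_rot: [3.137, -0.142, 0.021]
wrist_force: [0.3, 0.5, 0.5]
grip_width: -0.0002
grip_force: 0.0
```

```bash
python3 - <<'E'
from h import *
s=shot("scene",8);t=shot("top",8);p=bot.sense();print(p["position"],p["q"])
for k,bt,bs in(("yellow",(195,230,250,275),(405,255,450,300)),("blue",(195,278,250,320),(420,225,465,275))):
    a=blobs(t,H[k],bt,90);b=blobs(s,H[k],bs,90);print(k,[(x[0],x[1].round(1)) for x in a],[(x[0],x[1].round(1)) for x in b])
go([.439,.315,.25-DZ],31);go([.558,.322,.25-DZ],57.5)
E
```

```text
[0.51223703 0.00127944 0.20223831] [-1.42970004e-01 -2.25080543e-01  1.87017294e+00  1.66830642e-04
  1.49366595e+00  1.51849229e+00]
yellow [(290, array([231.2, 240.9])), (67, array([219.3, 234.6]))] [(360, array([414.5, 283.4]))]
blue [(234, array([219.9, 301.2])), (102, array([214. , 289.2]))] [(410, array([445.5, 245.1]))]
(31, [-0.338, -1.019, -0.057], [0.002, -0.001, -1.468], 'deg', 126.2)
(211, [-0.338, -1.019, -0.057], [-0.001, -0.002, 0.626], 'deg', 53.8)
q6 1.518 t 23.8
(57.5, [0.055, -1.078, -0.056], [0.003, -0.001, -1.777], 'deg', 152.7)
(237.5, [0.055, -1.078, -0.056], [-0.0, -0.002, 0.318], 'deg', 27.3)
q6 1.518 t 23.8
```

Yellow has been knocked to about (0.60,0.29), with its top-view centroid moved from (221,255) to (231,241). Blue is unmoved, so I'll take blue first.

>>> move_arm --pt "0.4 -0.05 -0.12 -0.1 0 0 -0.08" --pt "0.4 -0.09 -0.25 -0.1 0 0 -0.16" --pt "0.4 -0.13 -0.38 -0.1 0 0 -0.24" --pt "0.4 -0.17 -0.5 -0.1 0 0 -0.32" --pt "0.4 -0.21 -0.62 -0.1 0 0 -0.4" --pt "0.4 -0.25 -0.74 -0.1 0 0 -0.48" --pt "0.4 -0.29 -0.86 -0.1 0 0 -0.56" --pt "0.4 -0.338 -0.98 -0.1 0 0 -0.64" --pt "0.4 -0.338 -0.98 -0.1 0 0 -0.72" --pt "0.4 -0.338 -0.98 -0.1 0 0 -0.8" --pt "0.4 -0.338 -0.98 -0.1 0 0 -0.88" --pt "0.4 -0.338 -0.98 -0.1 0 0 -0.96" --pt "0.4 -0.338 -0.98 -0.1 0 0 -0.96"

```text
time: 24.88
position: [0.4357, 0.3028, 0.2275]
ee_rot: [-2.45, -1.964, 0.008]
wrist_force: [0.1, -0.0, -0.0]
grip_width: 0.0598
grip_force: 0.0
```

```bash
python3 - <<'E'
from h import *
go([.439,.315,.127-DZ],31)
t=shot("top",9);s=shot("scene",9);print(bot.sense()["position"],bot.sense()["q"][[0,5]],bot.sense()["grip_width"])
g=lambda im,c,w,h,f:cv2.resize((255*(cv2.getRectSubPix(im["pixels"],(w,h),c)[:,:,::-1]/255.)**.6).astype(np.uint8),None,fx=f,fy=f,interpolation=cv2.INTER_CUBIC)
top=np.hstack([g(load("top",8),(228,243),50,37,8),g(load("scene",8),(415,280),50,37,8)])
bot_=np.hstack([g(t,(338,218),50,37,8),g(t,(331,299),50,37,8)])
cv2.imwrite("pics/c9.png",np.vstack([top,bot_]))
E
```

```text
(31, [0.043, 0.004, 0.438], [-0.004, 0.001, -0.507], 'deg', 43.6)
(211, [0.043, 0.004, 0.438], [0.001, 0.005, 1.588], 'deg', 136.4)
q6 0.686 t 24.9
[0.43619063 0.30280952 0.22851867] [0.46658197 0.6911223 ] 0.05967255866045076
```

View pics/c9.png

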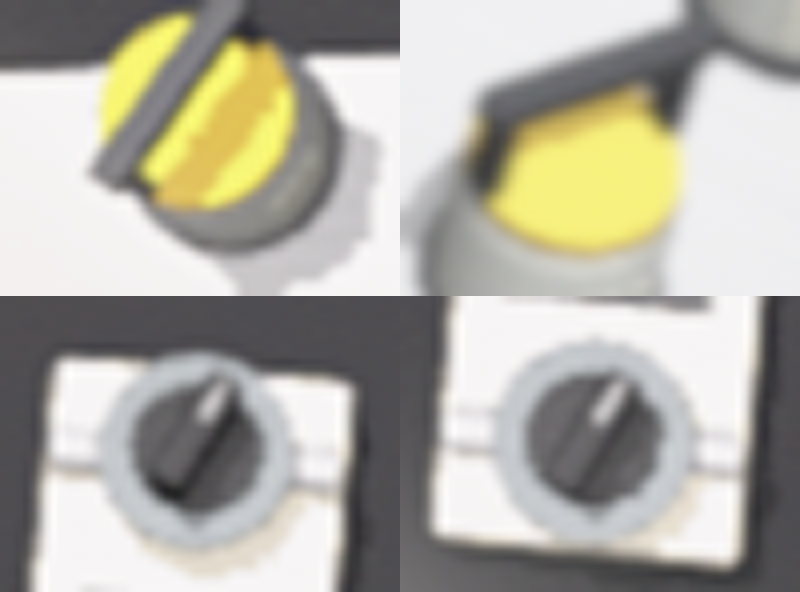

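Both knob pointers now show the same angle, up and to the right in the lower panels, so both are shut. The yellow handle runs from (235,0), clipped, to (110,180) in the top crop, and from (85,105) to (305,38) in the scene crop.

```bash
python3 - <<'E'
from h import *
t,s=load("top",8),load("scene",8)
f=lambda x,y,x0,y0:((x+.5)/8-.5+x0,(y+.5)/8-.5+y0)
T=lambda x,y:f(x,y,203.5,225);S=lambda x,y:f(x,y,390.5,262)
A,e=tri(t,T(112,176),s,S(303,38));print(A,e)
B=plane(s,S(88,103),A[2]);print(B)
a,b=[plane(t,T(*u),A[2]) for u in((125,163),(225,5))];d=a-b
print("mid",(A+B)/2,np.linalg.norm(A-B),np.degrees(np.arctan2(*(A-B)[[1,0]])),"top-only ang",np.degrees(np.arctan2(d[1],d[0])))
# lid centroid both views
l=[(blobs(im,H["yellow"],bx,90)) for im,bx in((t,(195,215,260,275)),(s,(395,255,450,310)))]
print([[x[1] for x in q] for q in l])
E
```

```text
[0.56800233 0.31601307 0.14734898] 0.0027987872424156315
[0.62728337 0.27465106 0.14734898]
mid [0.59764285 0.29533207 0.14734898] 0.07228455904891871 145.0954608406323 top-only ang 150.45058155209153
[[array([231.18275862, 240.90344828]), array([220.42857143, 232.81318681])], [array([413.62467866, 283.56812339])]]
```

>>> move_arm --pt "0.4 0.02 0 0 0 0 -0.08" --pt "0.4 0.043 0.004 0 0 0 -0.16" --pt "0.4 0.043 0.004 0 0 0 -0.24" --pt "0.4 0.043 0.004 0 0 0 -0.32" --pt "0.4 0.043 0.004 0 0 0 -0.4" --pt "0.4 0.043 0.004 0.1 0 0 -0.48" --pt "0.4 0.043 0.004 0.12 0 0 -0.507" --pt "0.4 0.043 0.004 0.12 0 0 -0.507" --pt "0.4 0.043 0.004 0.2 0 0 -0.507" --pt "0.4 0.043 0.004 0.28 0 0 -0.507" --pt "0.4 0.043 0.004 0.36 0 0 -0.507" --pt "0.4 0.043 0.004 0.41 0 0 -0.507" --pt "0.4 0.043 0.004 0.435 0 0 -0.507" --pt "0.4 0.043 0.004 0.435 0 0 -0.507"

```text
time: 26.15
position: [0.44, 0.3149, 0.0986]
ee_rot: [-1.552, -2.729, 0.005]
wrist_force: [-0.3, -0.4, 0.6]
grip_width: 0.0597
grip_force: 0.0
```

>>> move_arm --pt "-1 0 0 0 0 0 0" --pt "-1 0 0 0 0 0 0" --pt "-1 0 0 0 0 0 0" --pt "-1 0 0 0 0 0 0" --pt "-1 0 0 0 0 0 0" --pt "-1 0 0 0 0 0 0" --pt "-1 0 0 0 0 0 0" --force 60

```text
time: 26.73
position: [0.4411, 0.3155, 0.1021]
ee_rot: [1.55, 2.733, -0.001]
wrist_force: [-4.4, -2.9, 5.4]
grip_width: 0.0125
grip_force: 59.9
```

>>> move_arm --pt "-1 0 0 -0.02 0 0 0" --pt "-1 0 0 -0.06 0 0 0" --pt "-1 0 0 -0.14 0 0 0" --pt "-1 0 0 -0.24 0 0 0" --pt "-1 0 0 -0.34 0 0 0" --pt "-1 0 0 -0.42 0 0 0" --pt "-1 0 0 -0.45 0 0 0" --pt "-1 0 0 -0.45 0 0 0"

```text
time: 27.4
position: [0.4426, 0.3164, 0.239]
ee_rot: [1.548, 2.73, 0.008]
wrist_force: [0.5, 0.9, -5.1]
grip_width: 0.0125
grip_force: 59.1
```

```bash
python3 - <<'E'
from h import *
p=bot.sense();print(p["position"],p["wrist_force"],p["wrist_torque"],p["grip_width"],p["q"][[0,5]])
go([.46,-.23,.24],31)
E
```

```text
[0.44261634 0.31640712 0.23896932] [ 0.54560463  0.85724043 -5.07998045] [ 0.06686583 -0.06654548 -0.03888308] 0.01245503640803083 [ 0.48378155 -0.05519101]
(31, [-1.593, -0.885, -0.009], [0.004, 0.0, -0.001], 'deg', 0.4)
(211, [-1.593, -0.885, -0.009], [0.0, -0.007, 2.093], 'deg', 179.9)
q6 -0.055 t 27.4
```

>>> move_arm --pt "-1 -0.03 -0.02 0 0 0 0" --pt "-1 -0.1 -0.055 0 0 0 0" --pt "-1 -0.19 -0.105 0 0 0 0" --pt "-1 -0.28 -0.155 0 0 0 0" --pt "-1 -0.37 -0.205 0 0 0 0" --pt "-1 -0.46 -0.255 0 0 0 0" --pt "-1 -0.55 -0.305 0 0 0 0" --pt "-1 -0.64 -0.355 0 0 0 0" --pt "-1 -0.72 -0.4 0 0 0 0" --pt "-1 -0.78 -0.435 0 0 0 0" --pt "-1 -0.8 -0.445 0 0 0 0"

```text
time: 28.32
position: [0.4478, 0.0377, 0.232]
ee_rot: [-1.553, -2.726, 0.007]
wrist_force: [0.3, 2.2, -6.2]
grip_width: 0.0125
grip_force: 59.0
```

```bash
python3 - <<'E'
from h import *
p=bot.sense();print(p["position"],p["wrist_force"],p["grip_width"])
go([.46,-.25,.24],31)
E
```

```text
[0.44783052 0.03772415 0.2320384 ] [ 0.2702423   2.21791439 -6.20166932] 0.012531183460501215
(31, [-0.846, -0.454, -0.025], [-0.004, -0.001, -0.004], 'deg', 0.5)
(211, [-0.846, -0.454, -0.025], [-0.001, 0.006, 2.09], 'deg', 179.7)
q6 -0.615 t 28.3
```

>>> move_arm --pt "-1 -0.04 -0.02 0 0 0 0" --pt "-1 -0.12 -0.065 0 0 0 0" --pt "-1 -0.21 -0.11 0 0 0 0" --pt "-1 -0.3 -0.16 0 0 0 0" --pt "-1 -0.39 -0.21 0 0 0 0" --pt "-1 -0.48 -0.255 0 0 0 0" --pt "-1 -0.57 -0.305 0 0 0 0" --pt "-1 -0.66 -0.355 0 0 0 0" --pt "-1 -0.74 -0.4 0 0 0 0" --pt "-1 -0.8 -0.43 0 0 0 0" --pt "-1 -0.83 -0.45 0 0 0 0" --pt "-1 -0.83 -0.45 0 0 0 0" --pt "-1 -0.83 -0.45 0 0 0 0"

```text
time: 29.4
position: [0.4609, -0.2409, 0.2338]
ee_rot: [-1.549, -2.729, -0.002]
wrist_force: [0.0, 0.4, -4.8]
grip_width: 0.0128
grip_force: 59.1
```

```bash
python3 - <<'E'
from h import *
p=bot.sense();print(p["position"],p["wrist_force"],p["wrist_torque"],p["grip_width"])
go([.46,-.25,.078],31)
E
```

```text
[ 0.46089855 -0.24094717  0.23375137] [ 0.01994639  0.44029592 -4.80078243] [ 0.05722818 -0.00550613 -0.03283322] 0.012849507429841079
(31, [-0.026, -0.018, 0.519], [-0.0, -0.003, -0.002], 'deg', 0.3)
(211, [-0.026, -0.018, 0.519], [-0.004, 0.001, 2.093], 'deg', 179.9)
q6 -1.164 t 29.4
```

>>> move_arm --pt "-1 0 0 0.04 0 0 0" --pt "-1 0 0 0.12 0 0 0" --pt "-1 0 0 0.21 0 0 0" --pt "-1 0 0 0.3 0 0 0" --pt "-1 0 0 0.38 0 0 0" --pt "-1 0 0 0.44 0 0 0" --pt "-1 0 0 0.475 0 0 0" --pt "-1 0 0 0.49 0 0 0" --pt "-1 0 0 0.5 0 0 0" --pt "-1 0 0 0.5 0 0 0"

```text
time: 30.23
position: [0.4621, -0.2417, 0.0859]
ee_rot: [1.549, 2.733, -0.0]
wrist_force: [-0.3, 0.0, -5.4]
grip_width: 0.0126
grip_force: 59.1
```

>>> move_arm --pt "-1 0 0 0.004 0 0 0" --pt "-1 0 0 0.008 0 0 0" --pt "-1 0 0 0.012 0 0 0" --pt "-1 0 0 0.012 0 0 0"

```text
time: 30.57
position: [0.462, -0.2421, 0.0824]
ee_rot: [1.55, 2.732, -0.0]
wrist_force: [-0.4, 0.8, -5.7]
grip_width: 0.0127
grip_force: 59.1
```

>>> move_arm --pt "-1 0 0 0.004 0 0 0" --pt "-1 0 0 0.008 0 0 0" --pt "-1 0 0 0.01 0 0 0" --pt "-1 0 0 0.01 0 0 0"

```text
time: 30.9
position: [0.4615, -0.2418, 0.0786]
ee_rot: [-1.55, -2.732, -0.0]
wrist_force: [0.2, 0.2, -5.9]
grip_width: 0.0126
grip_force: 59.2
```

>>> move_arm --pt "-1 0 0 0.003 0 0 0" --pt "-1 0 0 0.006 0 0 0" --pt "-1 0 0 0.006 0 0 0"

```text
time: 31.15
position: [0.462, -0.2423, 0.0779]
ee_rot: [1.549, 2.732, -0.001]
wrist_force: [-1.7, -0.7, 0.2]
grip_width: 0.0127
grip_force: 59.8
```

>>> move_arm --pt "-0.6 0 0 0 0 0 0" --pt "0.2 0 0 0 0 0 0" --pt "0.2 0 0 0 0 0 0" --pt "0.2 0 0 0 0 0 0" --pt "0.2 0 0 -0.05 0 0 0" --pt "0.2 0 0 -0.15 0 0 0" --pt "0.2 0 0 -0.28 0 0 0" --pt "0.2 0 0 -0.41 0 0 0" --pt "0.4 0 0 -0.5 0 0 0" --pt "0.4 0.13 0.07 -0.5 0 0 0" --pt "0.4 0.25 0.14 -0.5 0 0 0" --pt "0.4 0.37 0.2 -0.5 0 0 0" --pt "0.4 0.49 0.27 -0.5 0 0 0" --pt "0.4 0.61 0.34 -0.5 0 0 0" --pt "0.4 0.73 0.4 -0.5 0 0 0" --pt "0.4 0.85 0.47 -0.5 0 0 0" --pt "0.4 0.97 0.53 -0.5 0 0 0" --pt "0.4 0.97 0.53 -0.5 0 0 0"

```text
time: 32.65
position: [0.448, 0.0955, 0.2277]
ee_rot: [-1.537, -2.739, -0.005]
wrist_force: [0.5, -1.0, -0.4]
grip_width: 0.06
grip_force: 0.0
```

```bash
python3 - <<'E'
from h import *
s=shot("scene",10);t=shot("top",10);p=bot.sense();print(p["position"],p["q"],p["grip_width"])
print([x[:2] for x in blobs(t,H["yellow"],(195,215,260,275),90)],[x[:2] for x in blobs(s,H["yellow"],(395,255,450,310),90)])
print([x[:2] for x in blobs(t,H["blue"],(360,220,480,330),90)])
go([.598,.295,.22],58)
E
```

```text
[0.44876294 0.09082771 0.2275125 ] [ 3.71318318e-02 -3.80539308e-01  1.95131088e+00 -3.04024466e-04
  1.56986491e+00 -5.05770337e-01] 0.05991128377261057
[(289, array([231.15916955, 240.93771626])), (91, array([220.42857143, 232.81318681]))] [(389, array([413.67095116, 283.59125964]))]
[(198, array([416.38383838, 286.34343434])), (198, array([422.94444444, 297.52525253]))]
(58, [0.326, 0.778, 0.025], [0.0, 0.001, -0.313], 'deg', 26.9)
(238, [0.326, 0.778, 0.025], [0.001, -0.0, 1.781], 'deg', 153.1)
q6 -0.506 t 32.8
```

Yellow hasn't moved since. I'll go above it, then down.

>>> move_arm --pt "0.4 0.05 0.12 0 0 0 -0.06" --pt "0.4 0.1 0.24 0 0 0 -0.12" --pt "0.4 0.15 0.36 0 0 0 -0.18" --pt "0.4 0.2 0.48 0 0 0 -0.24" --pt "0.4 0.25 0.6 0 0 0 -0.3" --pt "0.4 0.3 0.72 0 0 0 -0.313" --pt "0.4 0.326 0.778 0 0 0 -0.313" --pt "0.4 0.326 0.778 0 0 0 -0.313" --pt "0.4 0.326 0.778 0 0 0 -0.313"

```text
time: 33.5
position: [0.5999, 0.2919, 0.2264]
ee_rot: [-0.874, -3.017, 0.002]
wrist_force: [-0.3, -0.3, -0.2]
grip_width: 0.0602
grip_force: 0.0
```

```bash
python3 - <<'E'
from h import *
p=bot.sense();print(p["position"])
go([.598,.295,.098],58)
E
```

```text
[0.59994998 0.29187145 0.22638987]
(58, [0.011, 0.006, 0.428], [-0.001, -0.0, -0.003], 'deg', 0.3)
(238, [0.011, 0.006, 0.428], [-0.0, 0.001, 2.091], 'deg', 179.7)
q6 -0.666 t 33.5
```

>>> move_arm --pt "0.4 0.01 0.006 0.08 0 0 0" --pt "0.4 0.01 0.006 0.18 0 0 0" --pt "0.4 0.01 0.006 0.28 0 0 0" --pt "0.4 0.01 0.006 0.36 0 0 0" --pt "0.4 0.01 0.006 0.41 0 0 0" --pt "0.4 0.01 0.006 0.42 0 0 0" --pt "0.4 0.01 0.006 0.42 0 0 0"

```text
time: 34.08
position: [0.597, 0.2949, 0.1004]
ee_rot: [-0.874, -3.016, 0.002]
wrist_force: [-0.2, -0.2, -0.3]
grip_width: 0.0599
grip_force: 0.0
```

>>> move_arm --pt "-1 0 0 0 0 0 0" --pt "-1 0 0 0 0 0 0" --pt "-1 0 0 0 0 0 0" --pt "-1 0 0 0 0 0 0" --pt "-1 0 0 0 0 0 0" --pt "-1 0 0 0 0 0 0" --pt "-1 0 0 0 0 0 0" --force 60

```text
time: 34.67
position: [0.5987, 0.2967, 0.1033]
ee_rot: [0.871, 3.015, 0.003]
wrist_force: [-0.5, -0.6, 6.3]
grip_width: 0.0127
grip_force: 62.4
```

>>> move_arm --pt "-1 0 0 -0.02 0 0 0" --pt "-1 0 0 -0.06 0 0 0" --pt "-1 0 0 -0.14 0 0 0" --pt "-1 0 0 -0.24 0 0 0" --pt "-1 0 0 -0.34 0 0 0" --pt "-1 0 0 -0.42 0 0 0" --pt "-1 0 0 -0.45 0 0 0" --pt "-1 0 0 -0.45 0 0 0"

```text
time: 35.33
position: [0.5984, 0.2968, 0.2393]
ee_rot: [0.87, 3.015, 0.005]
wrist_force: [1.0, 0.5, -5.1]
grip_width: 0.0124
grip_force: 60.9
```

```bash
python3 - <<'E'
from h import *
p=bot.sense();print(p["position"],p["wrist_force"],p["grip_width"])
go([.59,-.26,.235],58)
t=shot("top",11);print(t["pixels"].shape)
x0,y0=355,210;h=cv2.cvtColor(t["pixels"][y0:340,x0:485],cv2.COLOR_RGB2HSV)
g=cv2.inRange(h,(50,100,40),(80,255,255));c=cv2.convexHull(np.vstack(cv2.findContours(g,0,2)[0])[:,0]);
bs=blobs(t,H["blue"],(360,220,480,330),90);print([x[1] for x in bs]);u=sum(x[0]*x[1] for x in bs[:2])/sum(x[0] for x in bs[:2]);print("lid",plane(t,u,.082))
E
```

```text
[0.59843643 0.29682862 0.23931418] [ 0.971137    0.46076417 -5.13665059] 0.012444911347928087
(58, [-0.965, -1.585, 0.011], [0.003, 0.002, -0.002], 'deg', 0.3)
(238, [-0.965, -1.585, 0.011], [0.003, -0.004, 2.092], 'deg', 179.8)
q6 -0.66 t 35.3
(480, 640, 3)
[array([416.425, 286.31 ]), array([422.94444444, 297.52525253])]
lid [ 0.45910494 -0.24137789  0.082     ]
```

>>> move_arm --pt "-1 -0.02 -0.03 0 0 0 0" --pt "-1 -0.06 -0.1 0 0 0 0" --pt "-1 -0.11 -0.19 0 0 0 0" --pt "-1 -0.17 -0.28 0 0 0 0" --pt "-1 -0.22 -0.37 0 0 0 0" --pt "-1 -0.28 -0.46 0 0 0 0" --pt "-1 -0.33 -0.55 0 0 0 0" --pt "-1 -0.39 -0.64 0 0 0 0" --pt "-1 -0.44 -0.72 0 0 0 0" --pt "-1 -0.47 -0.77 0 0 0 0" --pt "-1 -0.48 -0.79 0 0 0 0"

```text
time: 36.3
position: [0.5909, 0.0156, 0.2325]
ee_rot: [-0.876, -3.012, 0.004]
wrist_force: [-0.2, 1.3, -5.5]
grip_width: 0.0122
grip_force: 60.9
```

```bash
python3 - <<'E'
from h import *
p=bot.sense();print(p["position"],p["wrist_force"],p["grip_width"])
go([.59,-.26,.235],58)
E
```

```text
[0.59090293 0.0155953  0.23253547] [-0.20619264  1.27892834 -5.48303428] 0.012248395799118756
(58, [-0.49, -0.777, -0.007], [-0.003, -0.003, -0.005], 'deg', 0.5)
(238, [-0.49, -0.777, -0.007], [-0.004, 0.004, 2.089], 'deg', 179.6)
q6 -1.103 t 36.3
```

>>> move_arm --pt "-1 -0.02 -0.03 0 0 0 0" --pt "-1 -0.06 -0.1 0 0 0 0" --pt "-1 -0.11 -0.19 0 0 0 0" --pt "-1 -0.17 -0.28 0 0 0 0" --pt "-1 -0.22 -0.37 0 0 0 0" --pt "-1 -0.28 -0.46 0 0 0 0" --pt "-1 -0.33 -0.55 0 0 0 0" --pt "-1 -0.39 -0.64 0 0 0 0" --pt "-1 -0.44 -0.71 0 0 0 0" --pt "-1 -0.475 -0.75 0 0 0 0" --pt "-1 -0.485 -0.77 0 0 0 0" --pt "-1 -0.485 -0.77 0 0 0 0" --pt "-1 -0.485 -0.77 0 0 0 0"

```text
time: 37.38
position: [0.5928, -0.2526, 0.2355]
ee_rot: [-0.87, -3.017, -0.002]
wrist_force: [0.2, -0.1, -5.3]
grip_width: 0.0127
grip_force: 60.9
```

>>> move_arm --pt "-1 0 0 0.04 0 0 0" --pt "-1 0 0 0.12 0 0 0" --pt "-1 0 0 0.21 0 0 0" --pt "-1 0 0 0.3 0 0 0" --pt "-1 0 0 0.38 0 0 0" --pt "-1 0 0 0.44 0 0 0" --pt "-1 0 0 0.475 0 0 0" --pt "-1 0 0 0.49 0 0 0" --pt "-1 0 0 0.49 0 0 0"

```text
time: 38.13
position: [0.5922, -0.2527, 0.0878]
ee_rot: [-0.869, -3.017, -0.001]
wrist_force: [-0.8, -0.6, -4.7]
grip_width: 0.0123
grip_force: 60.9
```

>>> move_arm --pt "-1 0 0 0.005 0 0 0" --pt "-1 0 0 0.01 0 0 0" --pt "-1 0 0 0.016 0 0 0" --pt "-1 0 0 0.02 0 0 0" --pt "-1 0 0 0.02 0 0 0"

```text
time: 38.55
position: [0.5929, -0.2541, 0.0835]
ee_rot: [0.872, 3.018, -0.0]
wrist_force: [-0.5, -0.5, -6.6]
grip_width: 0.0123
grip_force: 60.9
```

>>> move_arm --pt "-1 0 0 0.003 0 0 0" --pt "-1 0 0 0.006 0 0 0" --pt "-1 0 0 0.006 0 0 0"

```text
time: 38.8
position: [0.5927, -0.254, 0.0811]
ee_rot: [-0.872, -3.018, -0.0]
wrist_force: [0.2, -0.5, -5.4]
grip_width: 0.0127
grip_force: 60.9
```

>>> move_arm --pt "-1 0 0 0.003 0 0 0" --pt "-1 0 0 0.006 0 0 0" --pt "-1 0 0 0.006 0 0 0"

```text
time: 39.05
position: [0.5927, -0.254, 0.0794]
ee_rot: [-0.872, -3.018, 0.0]
wrist_force: [-0.7, -0.2, -5.8]
grip_width: 0.0125
grip_force: 60.9
```

>>> move_arm --pt "-1 0 0 0.003 0 0 0" --pt "-1 0 0 0.006 0 0 0" --pt "-1 0 0 0.006 0 0 0"

```text
time: 39.3
position: [0.5932, -0.2543, 0.0795]
ee_rot: [0.871, 3.017, -0.001]
wrist_force: [-4.7, 1.6, 5.1]
grip_width: 0.0122
grip_force: 62.2
```

Yellow stands on the mat. I'll release, lift clear and head back to the console.

>>> move_arm --pt "-0.6 0 0 0 0 0 0" --pt "0.2 0 0 0 0 0 0" --pt "0.2 0 0 0 0 0 0" --pt "0.2 0 0 0 0 0 0" --pt "0.2 0 0 -0.05 0 0 0" --pt "0.2 0 0 -0.15 0 0 0" --pt "0.2 0 0 -0.28 0 0 0" --pt "0.2 0 0 -0.41 0 0 0" --pt "0.2 0 0 -0.5 0 0 0" --pt "-1 0.07 0.1 -0.5 0 0 0" --pt "-1 0.14 0.2 -0.5 0 0 0" --pt "-1 0.21 0.31 -0.5 0 0 0" --pt "-1 0.28 0.41 -0.5 0 0 0" --pt "-1 0.35 0.51 -0.5 0 0 0" --pt "-1 0.4 0.65 -0.5 0 0 0" --pt "-1 0.4 0.65 -0.5 0 0 0"

```text
time: 40.63
position: [0.5958, -0.0192, 0.2294]
ee_rot: [0.862, 3.019, 0.005]
wrist_force: [-0.1, -0.2, 0.7]
grip_width: -0.0001
grip_force: 0.0
```

```bash
python3 - <<'E'
from h import *
p=bot.sense();print(p["position"],p["grip_width"])
go([.553,-.0015,.06],86);go([.553,-.0015,.034],86)
t=shot("top",12);s=shot("scene",12)
for k in("yellow","blue"):
    bs=blobs(t,H[k],(360,220,480,330),90)
    if bs: u=sum(x[0]*x[1] for x in bs[:2])/sum(x[0] for x in bs[:2]);print(k,"lid",plane(t,u,.082))
g=lambda im,b,f:cv2.resize(im["pixels"][b[1]:b[3],b[0]:b[2],::-1],None,fx=f,fy=f,interpolation=cv2.INTER_CUBIC)
cv2.imwrite("pics/c12.png",np.hstack([g(s,(190,140,350,260),2.5),g(t,(330,210,490,330),2.5)]))
E
```

```text
[ 0.59577576 -0.0191866   0.22940125] -8.746039310288411e-05
(86, [0.153, -0.027, 0.564], [0.002, 0.001, -0.324], 'deg', 27.9)
(266, [0.153, -0.027, 0.564], [0.002, -0.003, 1.77], 'deg', 152.1)
q6 -1.173 t 40.6
(86, [0.153, -0.028, 0.651], [0.002, 0.001, -0.324], 'deg', 27.9)
(266, [0.153, -0.028, 0.651], [0.002, -0.003, 1.77], 'deg', 152.1)
q6 -1.173 t 40.6
yellow lid [ 0.59313333 -0.2524188   0.082     ]
blue lid [ 0.45904897 -0.24131181  0.082     ]
```

View pics/c12.png

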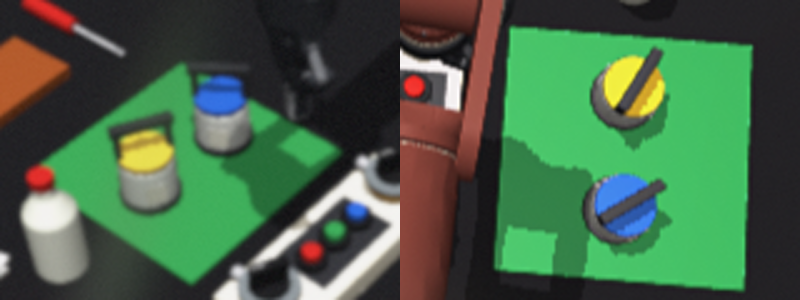

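Both canisters stand upright and wholly on the mat, yellow at (148,170) and blue at (222,115) in the left crop. Now the green key.

>>> move_arm --pt "-1 0.08 -0.015 0 0 0 -0.08" --pt "-1 0.153 -0.028 0 0 0 -0.16" --pt "-1 0.153 -0.028 0.1 0 0 -0.24" --pt "-1 0.153 -0.028 0.2 0 0 -0.32" --pt "-1 0.153 -0.028 0.3 0 0 -0.324" --pt "-1 0.153 -0.028 0.42 0 0 -0.324" --pt "-1 0.153 -0.028 0.52 0 0 -0.324" --pt "-1 0.153 -0.028 0.58 0 0 -0.324" --pt "-1 0.153 -0.028 0.62 0 0 -0.324" --pt "-1 0.153 -0.028 0.64 0 0 -0.324" --pt "-1 0.153 -0.028 0.64 0 0 -0.324" --pt "-1 0.153 -0.028 0.64 0 0 -0.324"

```text
time: 41.73
position: [0.553, -0.0084, 0.0371]
ee_rot: [0.121, 3.137, -0.001]
wrist_force: [-0.6, -0.8, -0.1]
grip_width: -0.0001
grip_force: 0.0
```

>>> move_arm --pt "-1 0 0 0.01 0 0 0" --pt "-1 0 0 0.018 0 0 0" --pt "-1 0 0 0.024 0 0 0" --pt "-1 0 0 0.028 0 0 0" --pt "-1 0 0 0.028 0 0 0"

```text
time: 42.15
position: [0.553, -0.0078, 0.0282]
ee_rot: [0.119, 3.137, -0.001]
wrist_force: [1.8, -0.7, 2.9]
grip_width: -0.0
grip_force: 1.4
```

>>> move_arm --pt "-1 0 0 0.005 0 0 0" --pt "-1 0 0 0.01 0 0 0" --pt "-1 0 0 0.014 0 0 0" --pt "-1 0 0 0.018 0 0 0" --pt "-1 0 0 0.018 0 0 0"

```text
time: 42.57
position: [0.5531, -0.0079, 0.0246]
ee_rot: [0.119, 3.138, -0.001]
wrist_force: [-4.4, 0.6, 15.6]
grip_width: 0.0
grip_force: 7.7
```

>>> move_arm --pt "-1 0 0 -0.1 0 0 0" --pt "-1 0 0 -0.23 0 0 0" --pt "-1 0 0 -0.36 0 0 0" --pt "-1 0 0 -0.5 0 0 0" --pt "-1 0 0 -0.6 0 0 0" --pt "-1 0.05 0.12 -0.65 0 0 0" --pt "-1 0.1 0.25 -0.65 0 0 0" --pt "-1 0.15 0.38 -0.65 0 0 0" --pt "-1 0.2 0.5 -0.65 0 0 0" --pt "-1 0.2 0.62 -0.65 0 0 0" --pt "-1 0.2 0.74 -0.65 0 0 0" --pt "-1 0.2 0.74 -0.65 0 0 0" --pt "-1 0.2 0.74 -0.65 0 0 0"

```text
time: 43.65
position: [0.5078, 0.2196, 0.2155]
ee_rot: [-0.114, -3.137, 0.002]
wrist_force: [-0.3, -0.9, -0.0]
grip_width: 0.0001
grip_force: 0.0
```

```bash
python3 - <<'E'
from h import *
t=shot("top",13);s=shot("scene",13);cv2.imwrite("pics/c13.png",t["pixels"][:,:,::-1]);print(bot.sense()["wrist_force"])
E
```

```text
[ 0.57275119 -0.45159827 -0.17833328]
```

View pics/c13.png

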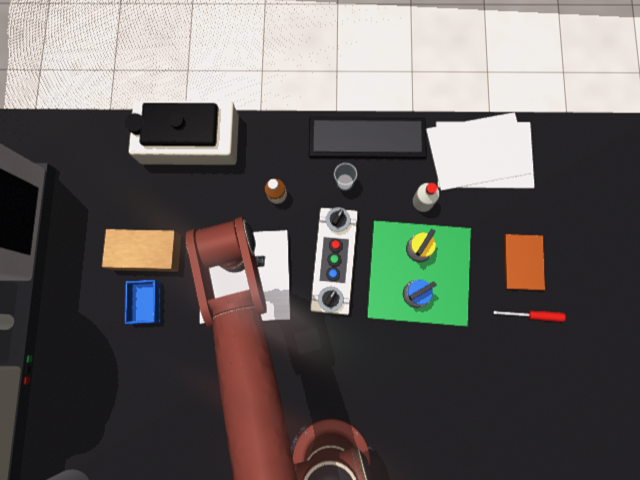

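The yellow canister at (423,247) and the blue one at (418,293) are on the mat. The knob pointers at (338,218) and (331,298) are shut, the other items are unmoved, and the arm is clear. Handing in.

```bash
python3 -c "
from plant import bot
print(bot.close_job())"
```

```text
the job is handed in; nothing more can be done
None
```

I did the full sequence and handed it in at about 44 s: red key pressed, both knobs turned to their stops, blue key pressed, the yellow and blue canisters stood upright on the green mat, green key pressed; no verdict was shown.

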